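# Lock the depth-stop turret against a bench dog

### The arm

A 6-joint arm with a two-finger parallel gripper is mounted at the origin on the work surface. World frame = base frame: x ahead of the robot, y to its left, z up, the work surface at z = 0. Lengths are in m, angles in rad, forces in N, time in s.
With the tool pointing down it reaches from about 0.3 to 0.775 m from the base axis. Payload 14.6 kg.
Tool frame: the origin (TCP) lies at the very end of the fingers, on their centre line; the grasp point (between the pads) lies 19 mm behind it; z points along the fingers, y is the direction in which the jaws open and shut (so a half turn about z gives the same grasp; the last joint's range is limited). The gripper opens to 94 mm and grips with 3 to 60 N. Pads are 16 mm wide; open, the fingers measure 119 mm over their backs; the gripper's body (75 mm by 177 mm) begins 78 mm behind the grasp point.
Start: joints at [-1.397, 0.3, 1.521, -0, 1.321, -0.067], TCP at [0.131, -0.534, 0.205] pointing down, gripper open.
Joint ranges: [-3.03, 3.03], [-0.79, 2.21], [0.23, 2.52], [-1.04, 4.18], [0, 3.07], [-2.55, 2.55]. Speed limits (rad/s): [2.22, 2.22, 2.57, 3.14, 3.14, 3.14].

### API

Orientations are given as [roll, pitch, yaw] about the fixed x, y, z axes, in that order (R = Rz(yaw) Ry(pitch) Rx(roll)).
In Python, from station import ctrl, vision, ticket gives the robot as it stands.
- The arm moves only by the tool step_arm, never from a script. Its argument "steps" is a list of rows, each an object of numbers: "x", "y", "z": the shift along the tool's x, y, z in m; "ax", "ay", "az": the turn, a rotation vector about the tool's x, y, z in degrees; "claw": the finger opening in m, from 0 to 0.094. A call has 1 to 5 rows; each row shifts and turns the pose as measured when the row begins, along the tool's axes as they then stand; what a row does not reach is not made up. A row lasts 1/12 s, in which the tool goes at most 41.7 mm and 7.16 degrees, less where a joint would pass 70% of its speed; a pose out of reach is approached as far as the arm can. A call with a gripper value outside its range is refused whole. The fingers move at their own pace and stop on an object; "grip_force" is the grip in N (left out, the last holds). Time passes only in rows, so rows that do not move let the fingers close. It gives the time, the measured TCP pose, the force and the opening at its end, in the units of the state.
- ctrl.get_obs(): the state, without advancing time (a new reading comes with each control period).
- vision.camera(name): name is "scene" or "top" or "wrist"; returns (picture, depth): 420x560x3 uint8, red, green, blue; 420x560 float32, m along the optical axis (not along the pixel's ray), 0 where there is no reading.
- vision.camera_params(name): a dict with "fov_y" (degrees; the focal length in pixels is half the picture's height over the tangent of half this angle, whatever the lens; pixels are square), "cx", "cy" (the principal point, pixels), "k1" (the pictures are not rectified: a ray, as slopes to the right and down, at radius r is drawn at 1 + k1 r^2 times it, then the intrinsics apply), "origin" and "attitude" of the camera in the world; the wrist camera has in their place "mount" (4x4, takes a point from camera to tool coordinates, whose origin is the TCP and whose axes are the flange's). Camera axes: x right, y up, looking along -z (the intrinsics and any distortion apply to the point x, -y, -z); pixel columns grow to the right and rows downward; lengths in m; the calibration is good to about 2 mm. A picture is of the moment at which its call begins: read the wrist's pose just before it. camera_params takes no time and is no camera call.
- ticket.hand_in(): hands the job in, once; it reports no verdict.
The state is a dict: "time_s": time; "qpos": joint angles; "joint_vel": joint speeds; "tau": joint torques, N m; "ee_pos": TCP position; "eef_rot": TCP orientation; "force": force on the tool from outside, world axes, zero at the start; "moment": the same for the moment, N m; "grip_width": finger opening in m.
Only numpy, scipy, OpenCV 4.12 (cv2) and the standard library are available. Lean on these libraries where they do the work, as an engineer would, in place of code of your own. Each camera call takes 0.05 s, during which the arm holds its last target.

### The job

Lock the depth setting of the turret on the jig board. Stand the tall bench dog fully home in the board hole on the clockwise side of the turret's lever, to hold the barrel, then turn the knurled ring clockwise until it is down on the housing and nipped up to about 1.2 N m for a moment, well short of 2 N m, and let go. Leave the dog in its hole and the two short dogs in the rack, and do not let the lever swing any farther than to come up against the dog.

Things in the scene. Friction and masses are not known exactly. Their poses are not given: they have to be found in the camera images.
- dog_tall_mid (a point): Centre, half-way up, of the tall bench dog: a plain aluminium pin 20 mm across and 110 mm long with a slightly chamfered foot, about 0.1 kg, standing upright and loose in one of the rack's three holes. z along the pin, up.
- dog_tall: The same tall dog as a body; origin at the centre of its foot, z up.
- dog_short1_mid (a point): Centre of a short bench dog in the rack: same 20 mm shank but only 45 mm long, too low to stop the lever. Not needed.
- dog_short2_mid (a point): Centre of the other short bench dog, the same as the first. Not needed.
- rack: Fixed wooden rack block 70 x 190 x 32 mm, origin under its centre; z up, y along its row of three 23 mm holes (at y = -60, 0, +60 mm, 22 mm deep, floor 10 mm above the table). Each holds one dog, in any order.
- jig: Fixed pale wooden board 300 (x) x 220 (y) x 25 mm on the table, origin under its centre; z up. On it, at x = -60 mm, y = 0, the turret: an aluminium housing 72 mm across (foot flange 110 mm across, 6 mm thick), 72 mm high above the table with a neck 50 mm across up to 80 mm, open towards the board's +x where the lever comes out. A small loose batten lies on the board beyond the lever.
- barrel: Steel barrel, 36 mm across, that runs up through housing and ring, its end 121 mm above the table, with its lever. Origin on the turret's axis at table height, x outward along the lever, z up. It turns easily (0.06 N m).
- lever_tip (a point): Point near the free end of the barrel's lever, 112 mm from the turret's axis: a steel bar 16 mm wide, 12 mm high (50 to 62 mm above the table), 116 mm long from the axis, about along the board's x. x outward along the lever. It stands 5 to 19 mm from touching a dog in the clockwise hole. Its tip may travel 40 mm at most.
- hole_cw (a point): Mouth, on the board's top (25 mm above the table), of the hole on the lever's clockwise side seen from above: 21.5 mm across, 2 mm chamfer, right through the board; the dog stands on the table in it with its centre 30 mm above the mouth. 95 mm from the turret's axis, 0.32 rad clockwise of the board's x. z up.
- hole_ccw (a point): Mouth of the like hole on the other, anticlockwise side of the lever. A dog there does not stop the lever from being dragged clockwise.
- ring_mid (a point): Centre, on the turret's axis, of the knurled steel lock ring: 56 mm across, 26 mm high, middle 93 to 95 mm above the table, free to grip from above. This frame does not turn with the ring. It screws down clockwise seen from above, 6 mm a turn, with 0.2 N m of thread drag while turning, enough to carry an unheld barrel round with it.
- seat (a point): Centre of the housing's top, 80 mm above the table, z up. The ring's middle is 13.6 mm above it on touching the spring washer there. The ring starts 0.4 to 1.2 rad of turn (against the barrel) short of touching; beyond, its torque climbs about 0.4 N m per 0.1 rad. On release it springs back by up to 0.4 rad; that is normal.
Things that resemble listed ones, but are neither listed nor needed, are in the scene too. Of the things that look like the dog_tall, the middle-sized one is meant.

How it is judged:
On the way, in this order (a step that is already met when the one before it is completed fails the run):
1. the tall dog stands fully home in the hole on the clockwise side of the lever (horizontal distance between dog_tall_mid and hole_cw below 0.01 m and z of dog_tall_mid in the frame of hole_cw below 0.0335 m and angle between dog_tall_mid's own z axis and vertical below 0.2 rad), for 0.2 s.
2. with the dog holding the lever, the ring is down on the housing and nipped up (the lever bears on the dog with more than 8 N, about 0.8 N m) (all of step 1 and z of ring_mid in the frame of seat below 0.0137 m and contact force between barrel and dog_tall above 8 N), for 0.2 s.
At the end, for the whole second after the job is handed in: The tall dog stands upright (within 0.2 rad), fully home (within 3.5 mm) in the hole on the clockwise side of the lever, at rest and released; the ring is down on the housing (within 0.1 mm of touching the spring washer, or beyond); the lever's tip is within 40 mm of where it started (all of step 1 and z of ring_mid in the frame of seat below 0.0137 m and distance of lever_tip from where it was at the start of the episode below 0.04 m and linear speed of dog_tall below 0.02 m/s).
It fails at once if the lever's tip is dragged more than 40 mm from where it started (distance of lever_tip from where it was at the start of the episode above 0.04 m).
It fails at once if the ring is overtightened: the lever bears on the dog with more than 22 N (about 2.1 N m) (contact force between barrel and dog_tall above 22 N).
It fails at once if a short dog is taken from the rack or shifted by more than 15 mm (distance of any of dog_short1_mid, dog_short2_mid from where it was at the start of the episode above 0.015 m).
It also fails if it takes over 70 s, if anything falls off the work surface, if the arm or the gripper's body presses on something with over 40 N, if the wrist force passes 120 N, or if a joint passes its speed limit or range.

## Working session

There is one attempt and no reset: what is moved stays moved. The work goes in short steps, Python scripts to look and compute and a tool call to move; the robot and the scene stay as the last step left them, time stands still between calls to the robot, and variables do not carry over. Pictures are saved under pics/ and viewed, and the job is handed in when it is done.

Besides the shell and the picture viewer there is one more tool, called after "Emit:" by a JSON object that holds its "api" and its "payload", one argument or row to a line. step_arm: Moves the arm, as the interface text tells. Its arguments: {"type":"object","properties":{"steps":{"type":"array"},"grip_force":{"type":"number"}},"required":["steps"]}

```bash
mkdir -p pics; ls; cat > h.py <<'E'
import numpy as np, cv2
from station import ctrl, vision, ticket
from scipy.spatial.transform import Rotation as R
E
python3 - <<'E'
from h import *
o=ctrl.get_obs(); print(o)
for n in ("scene","top","wrist"):
    p=vision.camera_params(n); print(n,p)
for n in ("scene","top"):
    im,d=vision.camera(n); cv2.imwrite(f"pics/{n}0.png",im[:,:,::-1]); np.savez(f"{n}0.npz",im=im,d=d)
E
```

```text
pics
{'time_s': 0.0, 'qpos': array([-1.39661141e+00,  3.00427928e-01,  1.52157774e+00,  1.62990150e-05,
        1.32070324e+00, -6.65814975e-02]), 'joint_vel': array([ 7.94591610e-04,  5.05573330e-05, -1.56030838e-04, -2.85454187e-04,
       -2.53984846e-04,  8.19043069e-04]), 'tau': array([ 1.67595554e-04, -5.31812382e+01, -3.52732265e+01,  7.07774330e-02,
        2.44353869e-02, -1.44768687e-04]), 'ee_pos': array([ 0.1311116 , -0.53387451,  0.20491143]), 'eef_rot': array([-3.14047992e+00, -9.00193664e-05,  2.40762319e-01]), 'force': array([-0.43506486, -0.78321836,  0.49952843]), 'moment': array([ 0.06488779,  0.02218464, -0.02291715]), 'grip_width': 0.093538340639723}
scene {'fov_y': 51.16652274584732, 'cx': 277.1690297437388, 'cy': 206.47513041187958, 'k1': -0.08950244122501694, 'origin': array([ 1.04549273, -0.21240869,  0.52556538]), 'attitude': array([ 0.94287429, -0.00981028,  0.97736285])}
top {'fov_y': 54.360465243266056, 'cx': 269.6710071361004, 'cy': 197.80779135088338, 'k1': 0.0432033844403838, 'origin': array([0.46663619, 0.14437919, 0.99032248]), 'attitude': array([ 0.07188331, -0.01870569, -1.55154865])}
wrist {'fov_y': 70.39621854668725, 'cx': 282.9245470070473, 'cy': 213.14540992929432, 'k1': -0.060618679288341214, 'mount': array([[ 6.75368119e-04,  9.63689906e-01,  2.67023050e-01,
         7.78903433e-02],
       [ 9.99998125e-01, -1.13541479e-03,  1.56848227e-03,
         2.10932018e-04],
       [ 1.81471245e-03,  2.67021490e-01, -9.63688866e-01,
        -1.78972689e-01],
       [ 0.00000000e+00,  0.00000000e+00,  0.00000000e+00,
         1.00000000e+00]])}
```

View pics/scene0.png

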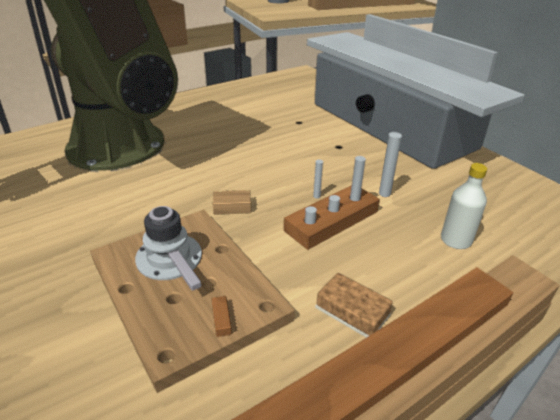

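View pics/top0.png

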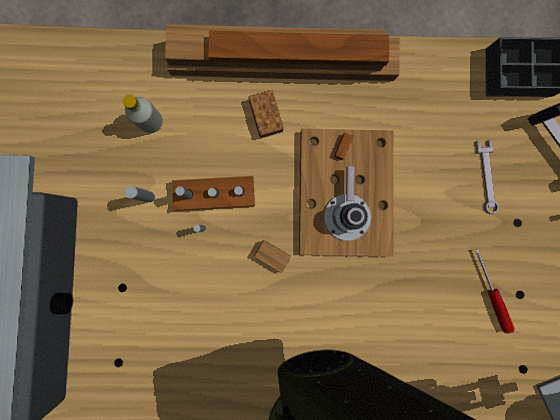

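```bash
cat >> h.py <<'E'
def cam(n,obs=None):
    p=vision.camera_params(n)
    if 'mount' in p:
        T=np.eye(4); T[:3,:3]=R.from_euler('xyz',obs['eef_rot']).as_matrix(); T[:3,3]=obs['ee_pos']
        T=T@p['mount']
    else:
        T=np.eye(4); T[:3,:3]=R.from_euler('xyz',p['attitude']).as_matrix(); T[:3,3]=p['origin']
    f=210/np.tan(np.radians(p['fov_y']/2))
    return p,T,f
def ray(C,u,v):
    p,T,f=C; a=np.array([(u-p['cx'])/f,(v-p['cy'])/f]); s=a.copy()
    for _ in range(20): s=a/(1+p['k1']*(s@s))
    return T[:3,:3]@np.array([s[0],-s[1],-1]),T[:3,3]   # per unit depth
def onz(C,u,v,z):
    d,o=ray(C,u,v); return o+d*(z-o[2])/d[2]
def atd(C,u,v,dep):
    d,o=ray(C,u,v); return o+d*dep
def proj(C,P):
    p,T,f=C; c=T[:3,:3].T@(np.asarray(P)-T[:3,3]); s=np.array([c[0],-c[1]])/-c[2]
    s=s*(1+p['k1']*(s@s)); return s*f+[p['cx'],p['cy']]
E
python3 - <<'E'
from h import *
z=np.load('top0.npz'); im,d=z['im'],z['d']; C=cam('top')
for u,v in [(183,191),(212,192),(239,191),(357,216),(350,172),(360,179),(335,179),(315,235),(200,260),(250,183)]:
    print((u,v),d[v,u],atd(C,u,v,d[v,u]).round(4))
cv2.imwrite('pics/topc.png',cv2.resize(im[120:265,290:405,::-1],None,fx=4,fy=4,interpolation=cv2.INTER_CUBIC))
cv2.imwrite('pics/topr.png',cv2.resize(im[165:245,110:265,::-1],None,fx=5,fy=5,interpolation=cv2.INTER_CUBIC))
im=np.load('scene0.npz')['im']
cv2.imwrite('pics/scr.png',cv2.resize(im[120:250,270:430,::-1],None,fx=4.5,fy=4.5,interpolation=cv2.INTER_CUBIC))
E
```

```text
(183, 191) 0.8710427 [0.5404 0.3138 0.1193]
(212, 192) 0.9375213 [0.545  0.2605 0.0539]
(239, 191) 0.9373811 [0.5485 0.1988 0.0553]
(357, 216) 0.8701261 [ 0.4945 -0.0568  0.1233]
(350, 172) 0.935944 [ 0.5965 -0.054   0.0646]
(360, 179) 1.0000676 [ 5.888e-01 -9.230e-02  4.000e-04]
(335, 179) 0.9992764 [ 5.876e-01 -3.130e-02  1.000e-04]
(315, 235) 0.9658718 [0.4509 0.019  0.0228]
(200, 260) 0.97948736 [ 3.859e-01  2.908e-01 -3.000e-04]
(250, 183) 0.96438867 [0.5702 0.1748 0.0302]
```

View pics/topc.png

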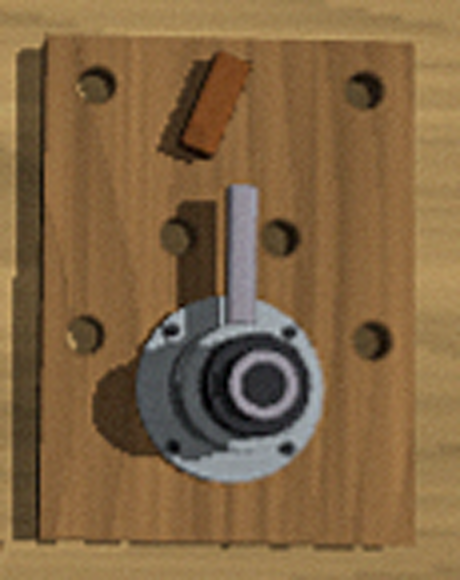

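View pics/topr.png

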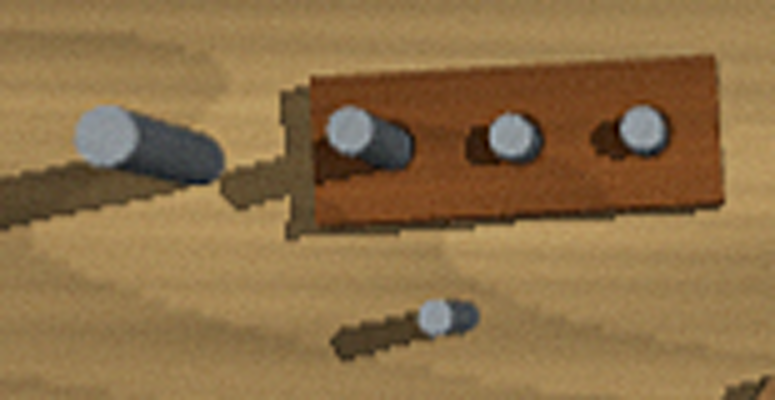

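View pics/scr.png

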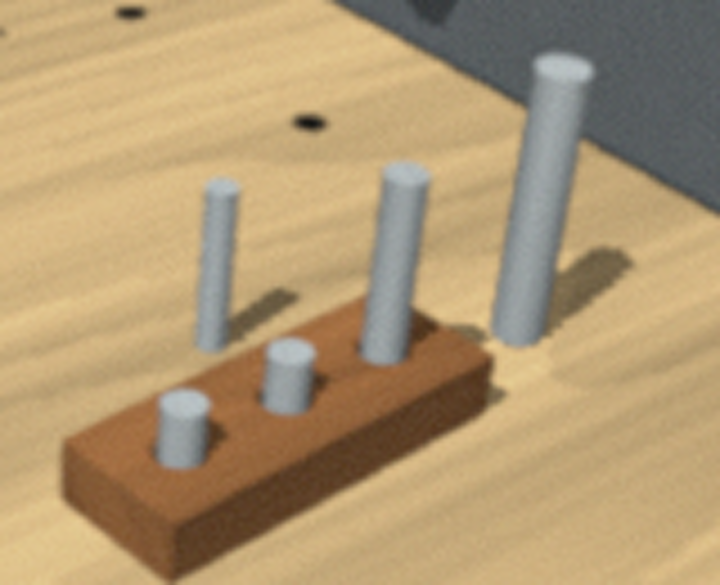

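```bash
python3 - <<'E'
from h import *
C=cam('top')
def tc(u,v): return 290+(u+.5)/4-.5,120+(v+.5)/4-.5
def tr(u,v): return 110+(u+.5)/5-.5,165+(v+.5)/5-.5
print('dog top',onz(C,*tr(350,130),.12)); print('s1',onz(C,*tr(513,135),.055),'s2',onz(C,*tr(642,130),.055)); print('big',onz(C,*tr(107,135),.155))
print('rack corners',[onz(C,*tr(*q),.032).round(4) for q in [(311,80),(714,57),(722,204),(318,230)]])
print('cw',onz(C,*tc(281,238),.025),'ccw',onz(C,*tc(178,237),.025))
print('corner holes',[onz(C,*tc(*q),.025).round(4) for q in [(97,87),(364,91),(374,342),(85,336)]])
print('barrel',onz(C,*tc(264,385),.121))
print('board',[onz(C,*tc(*q),.025).round(4) for q in [(48,38),(413,42),(414,545),(42,542)]])
print('lever tip',onz(C,*tc(243,185),.062), onz(C,*tc(241,322),.062))
E
```

```text
dog top [0.54102147 0.32085802 0.12      ]
s1 [0.54585102 0.25993719 0.055     ] s2 [0.54938946 0.20109787 0.055     ]
big [0.53391144 0.41130301 0.155     ]
rack corners [array([0.5716, 0.3576, 0.032 ]), array([0.5867, 0.1695, 0.032 ]), array([0.5174, 0.1642, 0.032 ]), array([0.5015, 0.3518, 0.032 ])]
cw [ 0.58547518 -0.08610613  0.025     ] ccw [ 0.5848038 -0.0248088  0.025    ]
corner holes [array([0.674 , 0.0245, 0.025 ]), array([ 0.6749, -0.1353,  0.025 ]), array([ 0.5247, -0.1414,  0.025 ]), array([0.5247, 0.0298, 0.025 ])]
barrel [ 0.49475864 -0.05440308  0.121     ]
board [array([0.703 , 0.0543, 0.025 ]), array([ 0.7052, -0.1645,  0.025 ]), array([ 0.406 , -0.1645,  0.025 ]), array([0.4033, 0.0537, 0.025 ])]
lever tip [ 0.61103044 -0.05534483  0.062     ] [ 0.53228638 -0.05464986  0.062     ]
```

```bash
cat >> h.py <<'E'
def plan(P,yaw,n=5,cl=None):
    """rows of tool-frame steps from now to TCP P, tool down with yaw, n rows"""
    o=ctrl.get_obs(); p=o['ee_pos'].copy(); r=R.from_euler('xyz',o['eef_rot'])
    g=R.from_euler('xyz',[np.pi,0,yaw]); P=np.asarray(P,float)
    for i in range(n):
        k=1/(n-i); d=r.inv().apply(P-p)*k; w=np.degrees((r.inv()*g).as_rotvec())*k
        print('{"x":%.4f,"y":%.4f,"z":%.4f,"ax":%.2f,"ay":%.2f,"az":%.2f}'%(*d,*w), 'BIG' if np.linalg.norm(d)>.0417 or np.linalg.norm(w)>7.16 else '')
        p=p+r.apply(d); r=r*R.from_rotvec(np.radians(w))
def st():
    o=ctrl.get_obs(); print('t%.2f'%o['time_s'],o['ee_pos'].round(4),o['eef_rot'].round(4),'q6 %.3f'%o['qpos'][5],'F',o['force'].round(2),'M',o['moment'].round(3),'g %.4f'%o['grip_width'])
    return o
E
python3 - <<'E'
from h import *
plan([.30,-.38,.24],.24+.5,5)
E
```

```text
{"x":0.0401,"y":-0.0218,"z":-0.0070,"ax":-0.01,"ay":-0.00,"az":-5.72} BIG
{"x":0.0421,"y":-0.0177,"z":-0.0070,"ax":-0.01,"ay":-0.00,"az":-5.72} BIG
{"x":0.0437,"y":-0.0134,"z":-0.0070,"ax":-0.01,"ay":-0.00,"az":-5.72} BIG
{"x":0.0448,"y":-0.0090,"z":-0.0070,"ax":-0.01,"ay":-0.00,"az":-5.72} BIG
{"x":0.0455,"y":-0.0045,"z":-0.0070,"ax":-0.01,"ay":-0.00,"az":-5.72} BIG
```

Emit:
{"api": "step_arm", "payload": {
  "steps": [
    {"x":0.036,"y":-0.018,"z":-0.007,"az":-6},
    {"x":0.036,"y":-0.015,"z":-0.007,"az":-6},
    {"x":0.038,"y":-0.012,"z":-0.007,"az":-6},
    {"x":0.038,"y":-0.008,"z":-0.007,"az":-6},
    {"x":0.039,"y":-0.004,"z":-0.007,"az":-6}
  ]
}}

```text
validation failed for argument at $.st...
```

```bash
python3 - <<'E'
from h import *
st(); plan([.5,-.08,.25],1.57,10)
E
```

```text
t0.10 [ 0.1311 -0.5339  0.205 ] [-3.1406e+00 -1.0000e-04  2.4080e-01] q6 -0.067 F [-0.   -0.09  0.51] M [ 0.007 -0.081  0.016] g 0.0943
{"x":0.0466,"y":-0.0353,"z":-0.0045,"ax":-0.00,"ay":-0.00,"az":-7.62} BIG
{"x":0.0509,"y":-0.0288,"z":-0.0045,"ax":-0.00,"ay":-0.00,"az":-7.62} BIG
{"x":0.0543,"y":-0.0218,"z":-0.0045,"ax":-0.00,"ay":-0.00,"az":-7.62} BIG
{"x":0.0567,"y":-0.0144,"z":-0.0045,"ax":-0.00,"ay":-0.00,"az":-7.62} BIG
{"x":0.0581,"y":-0.0068,"z":-0.0045,"ax":-0.00,"ay":-0.00,"az":-7.62} BIG
{"x":0.0585,"y":0.0010,"z":-0.0045,"ax":-0.00,"ay":-0.00,"az":-7.62} BIG
{"x":0.0578,"y":0.0087,"z":-0.0045,"ax":-0.00,"ay":-0.00,"az":-7.62} BIG
{"x":0.0562,"y":0.0163,"z":-0.0045,"ax":-0.00,"ay":-0.00,"az":-7.62} BIG
{"x":0.0535,"y":0.0236,"z":-0.0045,"ax":-0.00,"ay":-0.00,"az":-7.62} BIG
{"x":0.0499,"y":0.0305,"z":-0.0045,"ax":-0.00,"ay":-0.00,"az":-7.62} BIG
```

Emit:
{"api": "step_arm", "payload": {
  "steps": [
    {"x":0.036,"y":-0.018,"z":-0.007,"ax":0,"ay":0,"az":-6,"claw":0.094},
    {"x":0.036,"y":-0.015,"z":-0.007,"ax":0,"ay":0,"az":-6,"claw":0.094},
    {"x":0.038,"y":-0.012,"z":-0.007,"ax":0,"ay":0,"az":-6,"claw":0.094},
    {"x":0.038,"y":-0.008,"z":-0.007,"ax":0,"ay":0,"az":-6,"claw":0.094},
    {"x":0.039,"y":-0.004,"z":-0.007,"ax":0,"ay":0,"az":-6,"claw":0.094}
  ]
}}

```text
time_s: 0.52
ee_pos: [0.2752, -0.3974, 0.2372]
eef_rot: [-3.134, -0.003, 0.773]
force: [1.1, -0.2, 0.2]
grip_width: 0.0941
```

```bash
python3 - <<'E'
from h import *
st(); plan([.5,-.08,.25],1.57,10)
E
```

```text
t0.52 [ 0.2752 -0.3974  0.2372] [-3.134e+00 -2.900e-03  7.728e-01] q6 -0.244 F [ 1.07 -0.18  0.16] M [-0.068 -0.011 -0.023] g 0.0941
{"x":0.0383,"y":-0.0070,"z":-0.0011,"ax":-0.03,"ay":-0.03,"az":-4.57} 
{"x":0.0387,"y":-0.0040,"z":-0.0011,"ax":-0.03,"ay":-0.03,"az":-4.57} 
{"x":0.0389,"y":-0.0009,"z":-0.0012,"ax":-0.03,"ay":-0.03,"az":-4.57} 
{"x":0.0388,"y":0.0022,"z":-0.0012,"ax":-0.03,"ay":-0.03,"az":-4.57} 
{"x":0.0385,"y":0.0053,"z":-0.0012,"ax":-0.03,"ay":-0.03,"az":-4.57} 
{"x":0.0380,"y":0.0084,"z":-0.0012,"ax":-0.03,"ay":-0.03,"az":-4.57} 
{"x":0.0372,"y":0.0114,"z":-0.0012,"ax":-0.03,"ay":-0.03,"az":-4.57} 
{"x":0.0362,"y":0.0143,"z":-0.0012,"ax":-0.03,"ay":-0.03,"az":-4.57} 
{"x":0.0349,"y":0.0171,"z":-0.0013,"ax":-0.03,"ay":-0.03,"az":-4.57} 
{"x":0.0335,"y":0.0199,"z":-0.0013,"ax":-0.03,"ay":-0.03,"az":-4.57}
```

Emit:
{"api": "step_arm", "payload": {
  "steps": [
    {"x":0.038,"y":-0.005,"z":-0.001,"ax":0,"ay":0,"az":-5,"claw":0.094},
    {"x":0.039,"y":-0.002,"z":-0.001,"ax":0,"ay":0,"az":-5,"claw":0.094},
    {"x":0.039,"y":0.001,"z":-0.001,"ax":0,"ay":0,"az":-5,"claw":0.094},
    {"x":0.039,"y":0.004,"z":-0.001,"ax":0,"ay":0,"az":-5,"claw":0.094},
    {"x":0.039,"y":0.007,"z":-0.001,"ax":0,"ay":0,"az":-5,"claw":0.094}
  ]
}}

```text
time_s: 0.93
ee_pos: [0.3959, -0.2324, 0.2439]
eef_rot: [-3.137, -0.006, 1.232]
force: [0.3, -0.1, 0.4]
grip_width: 0.0941
```

Emit:
{"api": "step_arm", "payload": {
  "steps": [
    {"x":0.038,"y":0.01,"z":-0.001,"ax":0,"ay":0,"az":-5,"claw":0.094},
    {"x":0.037,"y":0.013,"z":-0.001,"ax":0,"ay":0,"az":-5,"claw":0.094},
    {"x":0.035,"y":0.015,"z":-0.001,"ax":0,"ay":0,"az":-4,"claw":0.094},
    {"x":0.034,"y":0.017,"z":-0.001,"ax":0,"ay":0,"az":-4,"claw":0.094},
    {"x":0,"y":0.0,"z":0,"ax":0,"ay":0,"az":0,"claw":0.094}
  ]
}}

```text
time_s: 1.35
ee_pos: [0.4841, -0.0897, 0.2482]
eef_rot: [-3.138, -0.008, 1.573]
force: [-0.4, -0.8, -1.2]
grip_width: 0.0939
```

```bash
python3 - <<'E'
from h import *
o=st(); im,d=vision.camera('wrist'); np.savez('w1.npz',im=im,d=d,p=o['ee_pos'],r=o['eef_rot'])
cv2.imwrite('pics/w1.png',im[:,:,::-1])
C=cam('wrist',o)
for P in [(.5855,-.086,.025),(.5848,-.0248,.025),(.4948,-.0544,.121)]: print(proj(C,P))
plan([.541,.25,.25],1.57,10)
E
```

```text
t1.35 [ 0.4841 -0.0897  0.2482] [-3.1381 -0.0081  1.5734] q6 -0.265 F [-0.39 -0.77 -1.16] M [-0.1   -0.087 -0.016] g 0.0939
[357.20055287 188.91158843]
[359.5645519  143.41511357]
[293.7324486  174.86651896]
{"x":0.0342,"y":0.0058,"z":0.0000,"ax":-0.02,"ay":-0.04,"az":0.00} 
{"x":0.0342,"y":0.0058,"z":0.0000,"ax":-0.02,"ay":-0.04,"az":0.00} 
{"x":0.0342,"y":0.0058,"z":-0.0000,"ax":-0.02,"ay":-0.04,"az":0.00} 
{"x":0.0342,"y":0.0058,"z":-0.0000,"ax":-0.02,"ay":-0.04,"az":0.00} 
{"x":0.0342,"y":0.0058,"z":-0.0001,"ax":-0.02,"ay":-0.04,"az":0.00} 
{"x":0.0342,"y":0.0058,"z":-0.0001,"ax":-0.02,"ay":-0.04,"az":0.00} 
{"x":0.0342,"y":0.0058,"z":-0.0001,"ax":-0.02,"ay":-0.04,"az":0.00} 
{"x":0.0342,"y":0.0058,"z":-0.0001,"ax":-0.02,"ay":-0.04,"az":0.00} 
{"x":0.0342,"y":0.0058,"z":-0.0002,"ax":-0.02,"ay":-0.04,"az":0.00} 
{"x":0.0342,"y":0.0058,"z":-0.0002,"ax":-0.02,"ay":-0.04,"az":0.00}
```

View pics/w1.png

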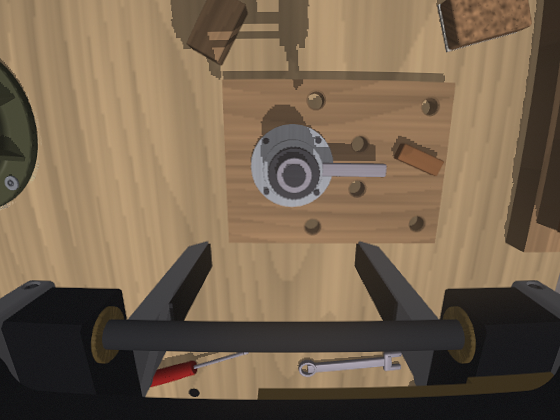

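```bash
python3 - <<'E'
from h import *
z=np.load('w1.npz'); cv2.imwrite('pics/w1c.png',cv2.resize(z['im'][110:220,240:400,::-1],None,fx=5,fy=5,interpolation=cv2.INTER_CUBIC))
E
```

```text
(no output)
```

View pics/w1c.png

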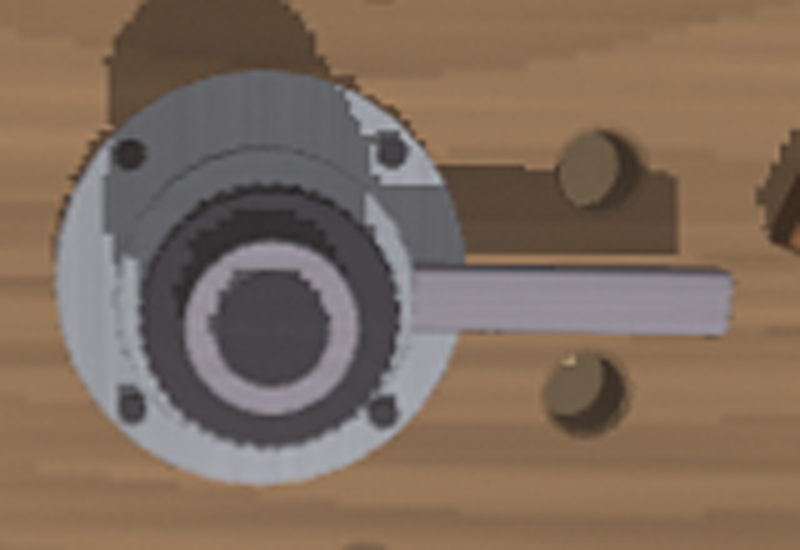

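Emit:
{"api": "step_arm", "payload": {
  "steps": [
    {"x":0.034,"y":0.006,"z":0,"ax":0,"ay":0,"az":0,"claw":0.094},
    {"x":0.034,"y":0.006,"z":0,"ax":0,"ay":0,"az":0,"claw":0.094},
    {"x":0.034,"y":0.006,"z":0,"ax":0,"ay":0,"az":0,"claw":0.094},
    {"x":0.034,"y":0.006,"z":0,"ax":0,"ay":0,"az":0,"claw":0.094},
    {"x":0.034,"y":0.006,"z":0,"ax":0,"ay":0,"az":0,"claw":0.094}
  ]
}}

```text
time_s: 1.82
ee_pos: [0.513, 0.0764, 0.2477]
eef_rot: [-3.135, -0.006, 1.556]
force: [-0.0, -0.7, -0.4]
grip_width: 0.0937
```

Emit:
{"api": "step_arm", "payload": {
  "steps": [
    {"x":0.034,"y":0.006,"z":0,"ax":0,"ay":0,"az":0,"claw":0.094},
    {"x":0.034,"y":0.006,"z":0,"ax":0,"ay":0,"az":0,"claw":0.094},
    {"x":0.034,"y":0.006,"z":0,"ax":0,"ay":0,"az":0,"claw":0.094},
    {"x":0.034,"y":0.006,"z":0,"ax":0,"ay":0,"az":0,"claw":0.06},
    {"x":0,"y":0,"z":0,"ax":0,"ay":0,"az":0,"claw":0.06}
  ]
}}

```text
time_s: 2.23
ee_pos: [0.5398, 0.2177, 0.2469]
eef_rot: [-3.132, -0.005, 1.549]
force: [-0.3, -0.7, -0.6]
grip_width: 0.0843
```

```bash
python3 - <<'E'
from h import *
o=st(); im,d=vision.camera('wrist'); np.savez('w2.npz',im=im,d=d,p=o['ee_pos'],r=o['eef_rot'])
cv2.imwrite('pics/w2.png',im[:,:,::-1])
C=cam('wrist',o)
print(proj(C,(.541,.3205,.12)))
E
```

```text
t2.23 [0.5398 0.2177 0.2469] [-3.1323 -0.005   1.5489] q6 0.338 F [-0.34 -0.69 -0.59] M [-0.003 -0.065  0.008] g 0.0843
[282.9421848  105.74344247]
```

View pics/w2.png

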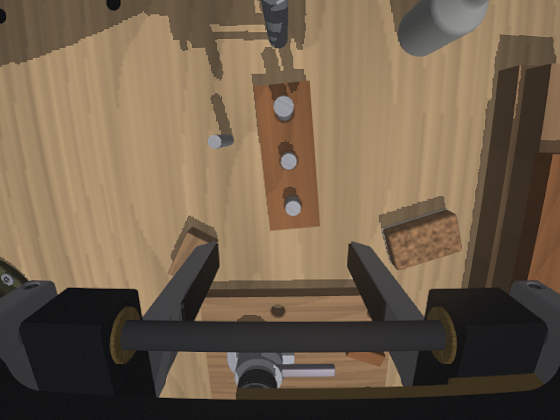

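```bash
python3 - <<'E'
from h import *
z=np.load('w2.npz'); cv2.imwrite('pics/w2c.png',cv2.resize(z['im'][75:225,240:330,::-1],None,fx=4,fy=4,interpolation=cv2.INTER_CUBIC))
print(z['d'][104:109,282:287])
z=np.load('w1.npz');C=cam('wrist',dict(ee_pos=z['p'],eef_rot=z['r']))
for u,v,h in [(586,394,.025),(600,168,.025),(272,327,.121),(732,300,.062),(415,299,.062)]: print(onz(C,240+(u+.5)/5-.5,110+(v+.5)/5-.5,h).round(4))
E
```

```text
[[0.28894478 0.28759113 0.2891001  0.2885821  0.2877023 ]
 [0.28836277 0.29018736 0.28809065 0.2898953  0.2893982 ]
 [0.2888998  0.28903836 0.2893005  0.2894964  0.28961077]
 [0.28849575 0.2884934  0.2894323  0.2901556  0.28958213]
 [0.28998354 0.29038388 0.28915223 0.2892862  0.2894227 ]]
[ 0.5849 -0.0853  0.025 ]
[ 0.5848 -0.0245  0.025 ]
[ 0.4951 -0.0545  0.121 ]
[ 0.6105 -0.055   0.062 ]
[ 0.5321 -0.0554  0.062 ]
```

View pics/w2c.png

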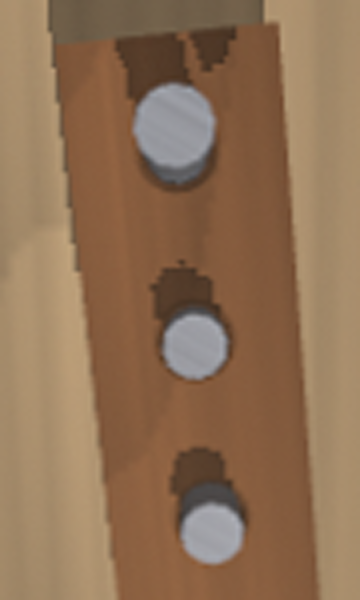

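```bash
python3 - <<'E'
from h import *
st(); plan([.5412,.3205,.20],1.571,5)
E
```

```text
t2.28 [0.5397 0.2155 0.2468] [-3.1321 -0.0042  1.5484] q6 0.335 F [-0.09 -0.92  0.02] M [-0.023 -0.048 -0.06 ] g 0.0799
{"x":0.0210,"y":-0.0001,"z":0.0095,"ax":-0.11,"ay":-0.05,"az":-0.26} 
{"x":0.0210,"y":0.0000,"z":0.0094,"ax":-0.11,"ay":-0.05,"az":-0.26} 
{"x":0.0210,"y":0.0001,"z":0.0094,"ax":-0.11,"ay":-0.05,"az":-0.26} 
{"x":0.0210,"y":0.0002,"z":0.0094,"ax":-0.11,"ay":-0.05,"az":-0.26} 
{"x":0.0210,"y":0.0002,"z":0.0094,"ax":-0.11,"ay":-0.05,"az":-0.26}
```

Emit:
{"api": "step_arm", "payload": {
  "steps": [
    {"x":0.021,"y":0,"z":0.009,"ax":-0.1,"ay":0,"az":-0.3,"claw":0.055},
    {"x":0.021,"y":0,"z":0.009,"ax":-0.1,"ay":0,"az":-0.3,"claw":0.055},
    {"x":0.021,"y":0,"z":0.009,"ax":-0.1,"ay":0,"az":-0.3,"claw":0.055},
    {"x":0.021,"y":0,"z":0.009,"ax":-0.1,"ay":0,"az":-0.3,"claw":0.055},
    {"x":0.021,"y":0,"z":0.009,"ax":-0.1,"ay":0,"az":-0.3,"claw":0.055}
  ]
}}

```text
time_s: 2.7
ee_pos: [0.5441, 0.3129, 0.2025]
eef_rot: [3.139, -0.003, 1.562]
force: [0.3, 0.5, -0.1]
grip_width: 0.0558
```

```bash
python3 - <<'E'
from h import *
st(); plan([.5412,.3205,.15],1.571,5)
E
```

```text
t2.70 [0.5441 0.3129 0.2025] [ 3.1395e+00 -3.0000e-03  1.5620e+00] q6 0.471 F [ 0.26  0.53 -0.1 ] M [-0.045 -0.065 -0.03 ] g 0.0558
{"x":0.0015,"y":-0.0006,"z":0.0105,"ax":0.02,"ay":-0.03,"az":-0.10} 
{"x":0.0015,"y":-0.0006,"z":0.0105,"ax":0.02,"ay":-0.03,"az":-0.10} 
{"x":0.0015,"y":-0.0006,"z":0.0105,"ax":0.02,"ay":-0.03,"az":-0.10} 
{"x":0.0015,"y":-0.0006,"z":0.0105,"ax":0.02,"ay":-0.03,"az":-0.10} 
{"x":0.0015,"y":-0.0006,"z":0.0105,"ax":0.02,"ay":-0.03,"az":-0.10}
```

Emit:
{"api": "step_arm", "payload": {
  "steps": [
    {"x":0.001,"y":-0.001,"z":0.015,"ax":0,"ay":0,"az":0,"claw":0.055},
    {"x":0.001,"y":-0.001,"z":0.015,"ax":0,"ay":0,"az":0,"claw":0.055},
    {"x":0.001,"y":0,"z":0.015,"ax":0,"ay":0,"az":0,"claw":0.055},
    {"x":0,"y":0,"z":0.005,"ax":0,"ay":0,"az":0,"claw":0.055},
    {"x":0,"y":0,"z":0,"ax":0,"ay":0,"az":0,"claw":0.055}
  ]
}}

```text
time_s: 3.12
ee_pos: [0.5431, 0.3103, 0.1481]
eef_rot: [-3.14, -0.0, 1.556]
force: [-0.5, -1.4, -0.7]
grip_width: 0.0554
```

```bash
python3 - <<'E'
from h import *
o=st(); im,d=vision.camera('wrist'); cv2.imwrite('pics/w3.png',im[:,:,::-1])
plan([.5412,.3205,.081],1.571,5); print(proj(cam('wrist',o),(.5412,.3205,.12)))
E
```

```text
t3.12 [0.5431 0.3103 0.1481] [-3.1405e+00 -2.0000e-04  1.5558e+00] q6 0.475 F [-0.49 -1.39 -0.66] M [-0.061 -0.019 -0.01 ] g 0.0554
{"x":0.0020,"y":-0.0004,"z":0.0135,"ax":-0.01,"ay":-0.00,"az":-0.18} 
{"x":0.0020,"y":-0.0004,"z":0.0135,"ax":-0.01,"ay":-0.00,"az":-0.18} 
{"x":0.0020,"y":-0.0004,"z":0.0135,"ax":-0.01,"ay":-0.00,"az":-0.18} 
{"x":0.0020,"y":-0.0004,"z":0.0135,"ax":-0.01,"ay":-0.00,"az":-0.18} 
{"x":0.0020,"y":-0.0004,"z":0.0135,"ax":-0.01,"ay":-0.00,"az":-0.18} 
[279.87430829 226.84583113]
```

View pics/w3.png

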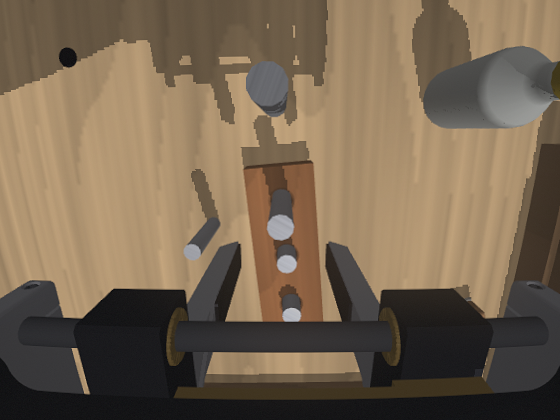

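```bash
python3 - <<'E'
from h import *
z=np.load('top0.npz'); C=cam('top')
for u,v in [(196,228),(197,228),(198,229)]: print(atd(C,u,v,z['d'][v,u]))
plan([.5415,.3203,.081],1.571,5)
E
```

```text
[0.46231947 0.28935575 0.08452506]
[0.46237531 0.28662548 0.08798324]
[0.46022815 0.28447845 0.0873258 ]
{"x":0.0020,"y":-0.0004,"z":0.0135,"ax":-0.01,"ay":-0.00,"az":-0.18} 
{"x":0.0020,"y":-0.0004,"z":0.0135,"ax":-0.01,"ay":-0.00,"az":-0.18} 
{"x":0.0020,"y":-0.0004,"z":0.0135,"ax":-0.01,"ay":-0.00,"az":-0.18} 
{"x":0.0020,"y":-0.0004,"z":0.0135,"ax":-0.01,"ay":-0.00,"az":-0.18} 
{"x":0.0020,"y":-0.0004,"z":0.0135,"ax":-0.01,"ay":-0.00,"az":-0.18}
```

Emit:
{"api": "step_arm", "payload": {
  "steps": [
    {"x":0.006,"y":-0.001,"z":0,"ax":0,"ay":0,"az":-0.8,"claw":0.055},
    {"x":0.004,"y":-0.001,"z":0.01,"ax":0,"ay":0,"az":0,"claw":0.055},
    {"x":0.001,"y":0,"z":0.01,"ax":0,"ay":0,"az":0,"claw":0.055},
    {"x":0,"y":0,"z":0,"ax":0,"ay":0,"az":0,"claw":0.055}
  ]
}}

```text
time_s: 3.5
ee_pos: [0.5429, 0.3209, 0.1303]
eef_rot: [3.138, -0.002, 1.569]
force: [-0.4, 0.0, 0.1]
grip_width: 0.055
```

```bash
python3 - <<'E'
from h import *
st(); plan([.5415,.3203,.081],1.571,3)
E
```

```text
t3.50 [0.5429 0.3209 0.1303] [ 3.1382e+00 -2.3000e-03  1.5686e+00] q6 0.478 F [-0.37  0.04  0.14] M [-0.004 -0.091  0.015] g 0.0550
{"x":-0.0002,"y":-0.0005,"z":0.0164,"ax":0.06,"ay":-0.04,"az":-0.05} 
{"x":-0.0002,"y":-0.0005,"z":0.0164,"ax":0.06,"ay":-0.04,"az":-0.05} 
{"x":-0.0002,"y":-0.0005,"z":0.0164,"ax":0.06,"ay":-0.04,"az":-0.05}
```

Emit:
{"api": "step_arm", "payload": {
  "steps": [
    {"x":0,"y":-0.0005,"z":0.014,"ax":0,"ay":0,"az":0,"claw":0.055},
    {"x":0,"y":-0.0005,"z":0.014,"ax":0,"ay":0,"az":0,"claw":0.055},
    {"x":0,"y":-0.0005,"z":0.014,"ax":0,"ay":0,"az":0,"claw":0.055},
    {"x":0,"y":0,"z":0.004,"ax":0,"ay":0,"az":0,"claw":0.055},
    {"x":0,"y":0,"z":0,"ax":0,"ay":0,"az":0,"claw":0.055}
  ]
}}

```text
time_s: 3.92
ee_pos: [0.5417, 0.3219, 0.0828]
eef_rot: [3.137, -0.003, 1.57]
force: [0.2, 0.0, 0.2]
grip_width: 0.055
```

```bash
python3 - <<'E'
from h import *
o=st(); im,d=vision.camera('wrist'); cv2.imwrite('pics/w4.png',im[:,:,::-1])
plan([.5415,.3203,.081],1.571,2)
E
```

```text
t3.92 [0.5417 0.3219 0.0828] [ 3.1369e+00 -3.0000e-03  1.5698e+00] q6 0.479 F [0.21 0.04 0.25] M [-0.009 -0.068 -0.031] g 0.0550
{"x":-0.0008,"y":-0.0001,"z":0.0011,"ax":0.14,"ay":-0.09,"az":-0.04} 
{"x":-0.0008,"y":-0.0001,"z":0.0011,"ax":0.14,"ay":-0.09,"az":-0.04}
```

View pics/w4.png

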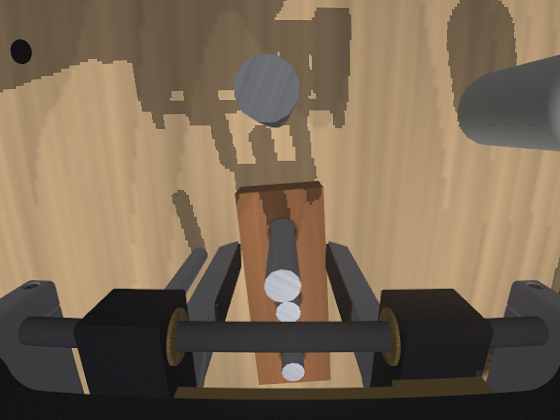

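Emit:
{"api": "step_arm", "payload": {
  "steps": [
    {"x":-0.001,"y":0,"z":0.001,"ax":0,"ay":0,"az":0,"claw":0.04},
    {"x":0,"y":0,"z":0,"ax":0,"ay":0,"az":0,"claw":0.03},
    {"x":0,"y":0,"z":0,"ax":0,"ay":0,"az":0,"claw":0.015},
    {"x":0,"y":0,"z":0,"ax":0,"ay":0,"az":0,"claw":0.01},
    {"x":0,"y":0,"z":0,"ax":0,"ay":0,"az":0,"claw":0.01}
  ],
  "grip_force": 25
}}

```text
time_s: 4.38
ee_pos: [0.543, 0.3214, 0.0854]
eef_rot: [3.133, -0.005, 1.57]
force: [-1.2, -0.5, -1.5]
grip_width: 0.0251
```

Emit:
{"api": "step_arm", "payload": {
  "steps": [
    {"x":0,"y":0,"z":0,"ax":0,"ay":0,"az":0,"claw":0.01},
    {"x":0,"y":0,"z":0,"ax":0,"ay":0,"az":0,"claw":0.01}
  ]
}}

```text
time_s: 4.55
ee_pos: [0.5426, 0.3215, 0.0857]
eef_rot: [3.134, -0.005, 1.57]
force: [-2.6, -0.2, -1.5]
grip_width: 0.0198
```

```bash
python3 - <<'E'
from h import *
o=st()
E
```

```text
t4.55 [0.5426 0.3215 0.0857] [ 3.1338 -0.005   1.5698] q6 0.477 F [-2.57 -0.24 -1.46] M [-0.001  0.438  0.014] g 0.0198
```

Emit:
{"api": "step_arm", "payload": {
  "steps": [
    {"x":0,"y":0,"z":-0.01,"ax":0,"ay":0,"az":0,"claw":0.01},
    {"x":0,"y":0,"z":-0.025,"ax":0,"ay":0,"az":0,"claw":0.01},
    {"x":0,"y":0,"z":-0.035,"ax":0,"ay":0,"az":0,"claw":0.01},
    {"x":0,"y":0,"z":-0.03,"ax":0,"ay":0,"az":0,"claw":0.01},
    {"x":0,"y":0,"z":-0.01,"ax":0,"ay":0,"az":0,"claw":0.01}
  ]
}}

```text
time_s: 4.97
ee_pos: [0.5405, 0.3201, 0.1987]
eef_rot: [3.139, -0.002, 1.57]
force: [0.4, 0.5, -0.1]
grip_width: 0.0196
```

```bash
python3 - <<'E'
from h import *
o=st(); im,d=vision.camera('scene'); cv2.imwrite('pics/s1.png',im[:,:,::-1])
plan([.585,-.085,.20],1.571,12)
E
```

```text
t4.97 [0.5405 0.3201 0.1987] [ 3.1387e+00 -1.9000e-03  1.5698e+00] q6 0.477 F [ 0.35  0.51 -0.15] M [-0.073 -0.118 -0.023] g 0.0196
{"x":-0.0338,"y":0.0037,"z":-0.0001,"ax":0.02,"ay":-0.01,"az":-0.01} 
{"x":-0.0338,"y":0.0037,"z":-0.0001,"ax":0.02,"ay":-0.01,"az":-0.01} 
{"x":-0.0338,"y":0.0037,"z":-0.0001,"ax":0.02,"ay":-0.01,"az":-0.01} 
{"x":-0.0338,"y":0.0037,"z":-0.0001,"ax":0.02,"ay":-0.01,"az":-0.01} 
{"x":-0.0338,"y":0.0037,"z":-0.0001,"ax":0.02,"ay":-0.01,"az":-0.01} 
{"x":-0.0338,"y":0.0037,"z":-0.0001,"ax":0.02,"ay":-0.01,"az":-0.01} 
{"x":-0.0338,"y":0.0037,"z":-0.0001,"ax":0.02,"ay":-0.01,"az":-0.01} 
{"x":-0.0338,"y":0.0037,"z":-0.0001,"ax":0.02,"ay":-0.01,"az":-0.01} 
{"x":-0.0338,"y":0.0037,"z":-0.0001,"ax":0.02,"ay":-0.01,"az":-0.01} 
{"x":-0.0338,"y":0.0037,"z":-0.0001,"ax":0.02,"ay":-0.01,"az":-0.01} 
{"x":-0.0338,"y":0.0037,"z":-0.0001,"ax":0.02,"ay":-0.01,"az":-0.01} 
{"x":-0.0338,"y":0.0037,"z":-0.0001,"ax":0.02,"ay":-0.01,"az":-0.01}
```

View pics/s1.png

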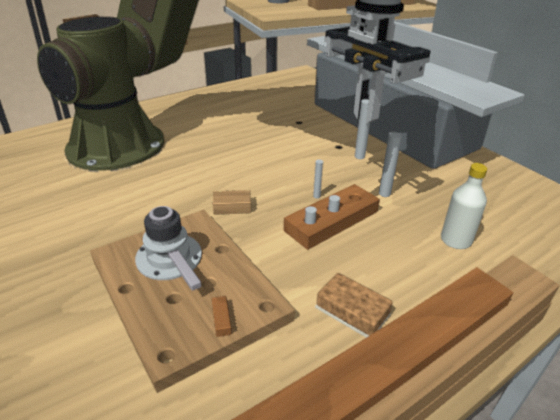

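Dog is held and lifted clear (365,130), upright; the short dogs remain (310,215; 334,203). Carrying it to the hole.

Emit:
{"api": "step_arm", "payload": {
  "steps": [
    {"x":-0.033,"y":0.005,"z":0,"ax":0,"ay":0,"az":0,"claw":0.01},
    {"x":-0.033,"y":0.005,"z":0,"ax":0,"ay":0,"az":0,"claw":0.01},
    {"x":-0.033,"y":0.005,"z":0,"ax":0,"ay":0,"az":0,"claw":0.01},
    {"x":-0.033,"y":0.005,"z":0,"ax":0,"ay":0,"az":0,"claw":0.01},
    {"x":-0.033,"y":0.005,"z":0,"ax":0,"ay":0,"az":0,"claw":0.01}
  ]
}}

```text
time_s: 5.43
ee_pos: [0.5644, 0.1549, 0.1947]
eef_rot: [3.139, -0.003, 1.579]
force: [0.6, -0.3, -1.2]
grip_width: 0.0193
```

Emit:
{"api": "step_arm", "payload": {
  "steps": [
    {"x":-0.033,"y":0.005,"z":0,"ax":0,"ay":0,"az":0,"claw":0.01},
    {"x":-0.033,"y":0.005,"z":0,"ax":0,"ay":0,"az":0,"claw":0.01},
    {"x":-0.033,"y":0.004,"z":0,"ax":0,"ay":0,"az":0,"claw":0.01},
    {"x":-0.033,"y":0.004,"z":0,"ax":0,"ay":0,"az":0,"claw":0.01},
    {"x":-0.033,"y":0.004,"z":0,"ax":0,"ay":0,"az":0,"claw":0.01}
  ]
}}

```text
time_s: 5.85
ee_pos: [0.5859, -0.0185, 0.1875]
eef_rot: [-3.138, -0.003, 1.579]
force: [0.3, -0.1, -1.2]
grip_width: 0.019
```

```bash
python3 - <<'E'
from h import *
o=st()
plan([.585,-.085,.17],1.571,3)
E
```

```text
t5.85 [ 0.5859 -0.0185  0.1875] [-3.1375e+00 -2.5000e-03  1.5793e+00] q6 -0.104 F [ 0.31 -0.11 -1.17] M [-0.039 -0.108  0.035] g 0.0190
{"x":-0.0222,"y":-0.0005,"z":0.0058,"ax":-0.08,"ay":-0.05,"az":0.16} 
{"x":-0.0222,"y":-0.0004,"z":0.0058,"ax":-0.08,"ay":-0.05,"az":0.16} 
{"x":-0.0222,"y":-0.0003,"z":0.0058,"ax":-0.08,"ay":-0.05,"az":0.16}
```

Emit:
{"api": "step_arm", "payload": {
  "steps": [
    {"x":-0.021,"y":0,"z":0,"ax":0,"ay":0,"az":0.2,"claw":0.01},
    {"x":-0.021,"y":0,"z":0.005,"ax":0,"ay":0,"az":0.2,"claw":0.01},
    {"x":-0.019,"y":0,"z":0.005,"ax":0,"ay":0,"az":0.1,"claw":0.01},
    {"x":0,"y":0,"z":0.0,"ax":0,"ay":0,"az":0,"claw":0.01}
  ]
}}

```text
time_s: 6.18
ee_pos: [0.5843, -0.0888, 0.1712]
eef_rot: [-3.132, -0.002, 1.564]
force: [0.1, -0.0, 0.0]
grip_width: 0.02
```

```bash
python3 - <<'E'
from h import *
o=st(); im,d=vision.camera('wrist'); cv2.imwrite('pics/w5.png',im[:,:,::-1])
im,d=vision.camera('top'); cv2.imwrite('pics/t5.png',im[100:280,260:440,::-1].repeat(3,0).repeat(3,1))
o=st(); plan([.585,-.085,.15],1.571,3)
C=cam('wrist',o); print(proj(C,(.585,-.085,.025)), proj(C,(o['ee_pos'][0],o['ee_pos'][1],o['ee_pos'][2]-.0757)))
E
```

```text
t6.18 [ 0.5843 -0.0888  0.1712] [-3.1319e+00 -2.3000e-03  1.5641e+00] q6 -0.206 F [ 0.07 -0.01  0.01] M [-0.025 -0.068 -0.021] g 0.0200
t6.28 [ 0.5847 -0.0861  0.1722] [-3.1328e+00 -2.8000e-03  1.5656e+00] q6 -0.204 F [ 0.35  1.32 -0.67] M [-0.058 -0.117 -0.031] g 0.0196
{"x":0.0004,"y":0.0002,"z":0.0074,"ax":-0.17,"ay":-0.05,"az":-0.10} 
{"x":0.0004,"y":0.0001,"z":0.0074,"ax":-0.17,"ay":-0.05,"az":-0.10} 
{"x":0.0004,"y":0.0001,"z":0.0074,"ax":-0.17,"ay":-0.05,"az":-0.10} 
[284.19624564 202.05922188] [283.48254797 221.42041187]
```

View pics/w5.png

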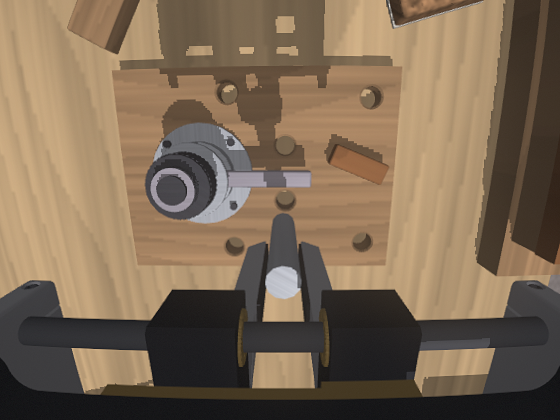

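View pics/t5.png

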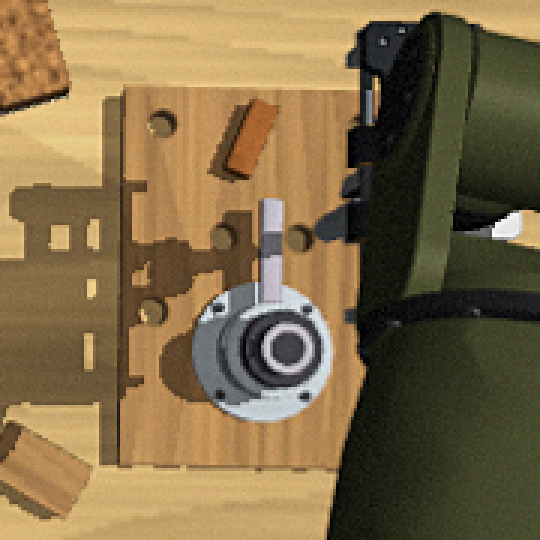

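```bash
python3 - <<'E'
from h import *
im=cv2.imread('pics/w5.png'); cv2.imwrite('pics/w5c.png',cv2.resize(im[130:260,230:340],None,fx=5,fy=5,interpolation=cv2.INTER_CUBIC))
o=ctrl.get_obs(); o['ee_pos']=np.array([.5843,-.0888,.1712]);o['eef_rot']=[-3.1319,-.0023,1.5641]
C=cam('wrist',o); print(proj(C,(.585,-.085,.025)), proj(C,(.585,-.085+.0308*2-.001,.025)))
for a in (0,90,180,270): 
  x,y=np.cos(np.radians(a)),np.sin(np.radians(a))
  print(a,proj(C,(.5843+.01*x,-.0888+.01*y,.1712-.0757)),proj(C,(.585+.01075*x,-.085+.01075*y,.025)))
E
```

```text
[284.66387951 199.86882474] [284.40648482 144.55591331]
0 [294.74337684 221.34863529] [294.27101969 199.8350064 ]
90 [283.4945227  210.56533556] [284.62042702 190.4150972 ]
180 [272.37728633 221.41206016] [275.06302362 199.90429553]
270 [283.61571523 231.98122992] [284.70640725 209.16814357]
```

View pics/w5c.png

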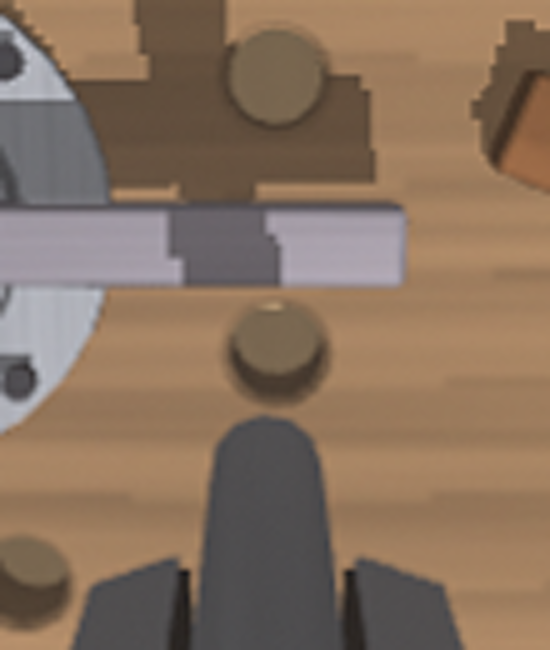

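Emit:
{"api": "step_arm", "payload": {
  "steps": [
    {"x":0.001,"y":0.001,"z":0.015,"ax":-0.5,"ay":0,"az":-0.3,"claw":0.01},
    {"x":0.001,"y":0,"z":0.015,"ax":0,"ay":0,"az":0,"claw":0.01},
    {"x":0,"y":0,"z":0.015,"ax":0,"ay":0,"az":0,"claw":0.01},
    {"x":0,"y":0,"z":0.008,"ax":0,"ay":0,"az":0,"claw":0.01},
    {"x":0,"y":0,"z":0,"ax":0,"ay":0,"az":0,"claw":0.01}
  ]
}}

```text
time_s: 6.7
ee_pos: [0.5863, -0.0783, 0.1173]
eef_rot: [3.139, -0.003, 1.576]
force: [0.1, 0.3, -0.3]
grip_width: 0.0197
```

```bash
python3 - <<'E'
from h import *
o=st(); im,d=vision.camera('wrist'); cv2.imwrite('pics/w6.png',cv2.resize(im[150:330,180:390,::-1],None,fx=3.5,fy=3.5,interpolation=cv2.INTER_CUBIC))
im,d=vision.camera('scene'); cv2.imwrite('pics/s6.png',cv2.resize(im[150:400,70:320,::-1],None,fx=2.3,fy=2.3,interpolation=cv2.INTER_CUBIC))
o=st();plan([.5855,-.0845,.11],1.571,1)
E
```

```text
t6.70 [ 0.5863 -0.0783  0.1173] [ 3.1395 -0.0032  1.5761] q6 -0.203 F [ 0.13  0.31 -0.32] M [-0.069 -0.08   0.004] g 0.0197
t6.80 [ 0.5869 -0.0787  0.119 ] [ 3.1375e+00 -2.8000e-03  1.5758e+00] q6 -0.203 F [-0.32 -0.78 -0.78] M [-0.04  -0.034 -0.037] g 0.0197
{"x":-0.0058,"y":-0.0015,"z":0.0090,"ax":0.24,"ay":-0.16,"az":0.28}
```

View pics/w6.png

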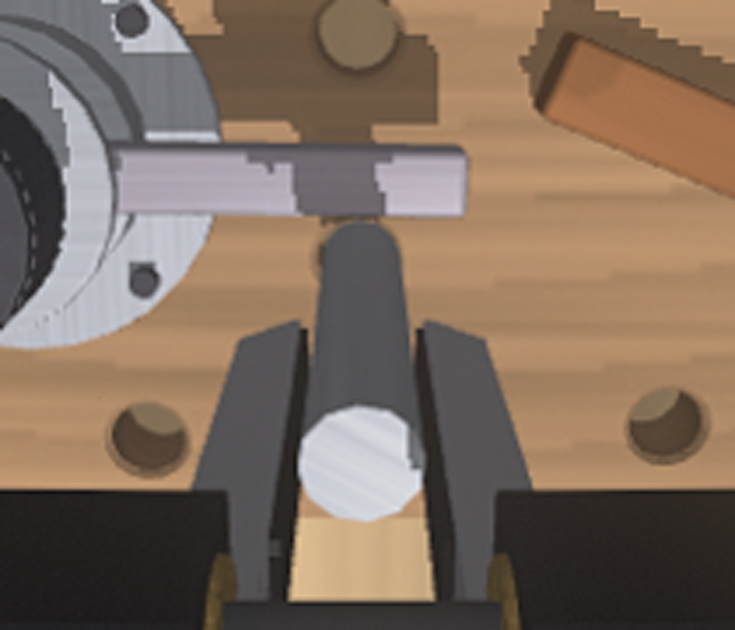

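View pics/s6.png

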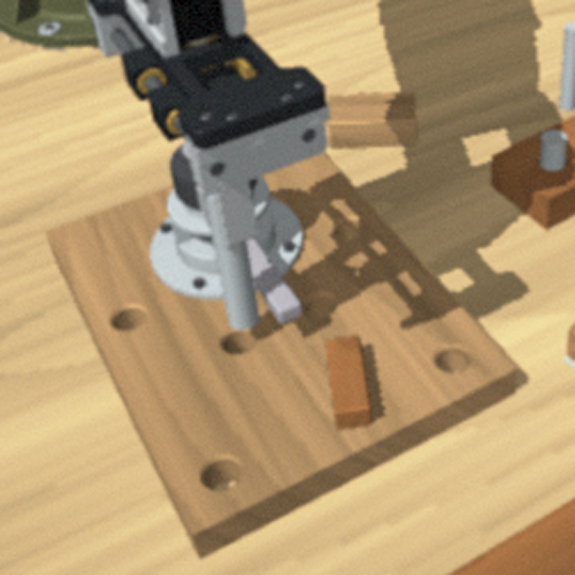

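Emit:
{"api": "step_arm", "payload": {
  "steps": [
    {"x":-0.006,"y":-0.001,"z":0,"ax":0,"ay":0,"az":0.3,"claw":0.01},
    {"x":0,"y":0,"z":0,"ax":0,"ay":0,"az":0,"claw":0.01}
  ]
}}

```text
time_s: 6.97
ee_pos: [0.5866, -0.0846, 0.1207]
eef_rot: [3.135, -0.002, 1.571]
force: [-0.9, -0.1, 0.0]
grip_width: 0.0199
```

```bash
python3 - <<'E'
from h import *
o=st();plan([.5855,-.0845,.11],1.571,1)
E
```

```text
t6.97 [ 0.5866 -0.0846  0.1207] [ 3.1354e+00 -2.4000e-03  1.5712e+00] q6 -0.209 F [-0.92 -0.11  0.05] M [-0.011 -0.069 -0.008] g 0.0199
{"x":0.0001,"y":-0.0012,"z":0.0107,"ax":0.35,"ay":-0.14,"az":0.01}
```

Emit:
{"api": "step_arm", "payload": {
  "steps": [
    {"x":0,"y":-0.001,"z":0.009,"ax":0.2,"ay":0,"az":0,"claw":0.01},
    {"x":0,"y":0,"z":0.004,"ax":0,"ay":0,"az":0,"claw":0.01},
    {"x":0,"y":0,"z":0,"ax":0,"ay":0,"az":0,"claw":0.01}
  ]
}}

```text
time_s: 7.22
ee_pos: [0.5863, -0.0852, 0.1083]
eef_rot: [3.136, -0.002, 1.57]
force: [0.3, -0.3, 0.2]
grip_width: 0.0197
```

```bash
python3 - <<'E'
from h import *
o=st();im,d=vision.camera('wrist'); cv2.imwrite('pics/w7.png',cv2.resize(im[150:330,180:390,::-1],None,fx=3.5,fy=3.5,interpolation=cv2.INTER_CUBIC))
im,d=vision.camera('scene'); cv2.imwrite('pics/s7.png',cv2.resize(im[200:370,100:250,::-1],None,fx=3.5,fy=3.5,interpolation=cv2.INTER_CUBIC))
o=st();plan([.5855,-.0845,.10],1.571,1)
E
```

```text
t7.22 [ 0.5863 -0.0852  0.1083] [ 3.1362e+00 -1.7000e-03  1.5703e+00] q6 -0.208 F [ 0.33 -0.3   0.21] M [-0.06  -0.023  0.012] g 0.0197
t7.32 [ 0.5864 -0.0852  0.1087] [ 3.1361e+00 -1.7000e-03  1.5704e+00] q6 -0.208 F [-0.47 -0.31 -1.13] M [-0.018 -0.074 -0.033] g 0.0196
{"x":0.0007,"y":-0.0009,"z":0.0087,"ax":0.32,"ay":-0.10,"az":-0.03}
```

View pics/w7.png

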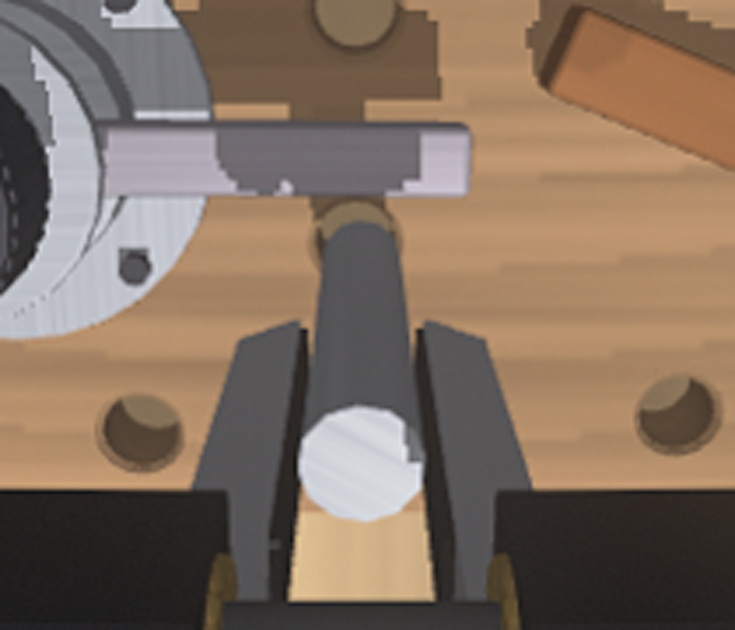

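View pics/s7.png

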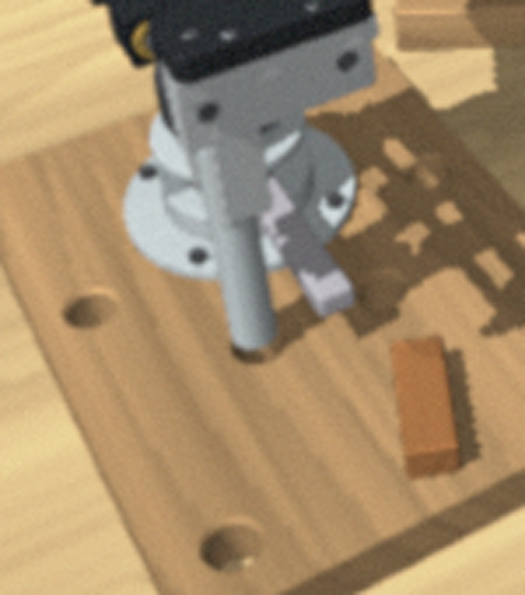

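```bash
python3 - <<'E'
from h import *
o=ctrl.get_obs(); o['ee_pos']=np.array([.5863,-.0852,.1083]);o['eef_rot']=[3.1362,-.0017,1.5703]
C=cam('wrist',o)
print('far rim chamfer',proj(C,(.5855,-.0853+.01275,.025)),'observed 282, 207.5')
print('hole c',proj(C,(.5855,-.0853,.025)))
for dy in (0,-.001,-.002): print('foot front',dy,proj(C,(.5863,-.0852+dy+.0095,.033)), 'top back',proj(C,(.5863,-.0852+dy-.010,.143)),'obs 282.9,212.6; top back 298')
E
```

```text
far rim chamfer [281.37077175 205.55885345] observed 282, 207.5
hole c [281.38763242 219.03831681]
foot front 0 [282.28024761 211.18148736] top back [282.90119976 297.26950103] obs 282.9,212.6; top back 298
foot front -0.001 [282.28071035 212.27314564] top back [282.9009505  298.87438793] obs 282.9,212.6; top back 298
foot front -0.002 [282.28117321 213.36262498] top back [282.90070222 300.47314129] obs 282.9,212.6; top back 298
```

Emit:
{"api": "step_arm", "payload": {
  "steps": [
    {"x":0,"y":-0.001,"z":0.006,"ax":0.2,"ay":0,"az":0,"claw":0.01},
    {"x":0,"y":0,"z":0.005,"ax":0,"ay":0,"az":0,"claw":0.01},
    {"x":0,"y":0,"z":0.004,"ax":0,"ay":0,"az":0,"claw":0.01}
  ]
}}

```text
time_s: 7.57
ee_pos: [0.5857, -0.085, 0.0937]
eef_rot: [3.138, -0.002, 1.57]
force: [-1.3, 1.9, 0.5]
grip_width: 0.0198
```

```bash
python3 - <<'E'
from h import *
o=st();plan([.5855,-.0845,.10],1.571,1)
E
```

```text
t7.57 [ 0.5857 -0.085   0.0937] [ 3.1384e+00 -1.8000e-03  1.5703e+00] q6 -0.208 F [-1.29  1.95  0.45] M [0.347 0.269 0.031] g 0.0198
{"x":0.0005,"y":-0.0002,"z":-0.0063,"ax":0.18,"ay":-0.10,"az":-0.04}
```

Emit:
{"api": "step_arm", "payload": {
  "steps": [
    {"x":0.0002,"y":0,"z":0.005,"ax":0,"ay":0,"az":0,"claw":0.01},
    {"x":0,"y":0,"z":0.005,"ax":0,"ay":0,"az":0,"claw":0.01}
  ]
}}

```text
time_s: 7.73
ee_pos: [0.5856, -0.0845, 0.0825]
eef_rot: [3.139, -0.002, 1.571]
force: [-0.4, 0.2, -0.0]
grip_width: 0.0192
```

```bash
python3 - <<'E'
from h import *
o=st();plan([.5855,-.0845,.0757],1.571,2)
E
```

```text
t7.73 [ 0.5856 -0.0845  0.0825] [ 3.1388e+00 -2.1000e-03  1.5706e+00] q6 -0.208 F [-0.39  0.19 -0.03] M [-0.032  0.008  0.027] g 0.0192
{"x":0.0000,"y":-0.0001,"z":0.0034,"ax":0.08,"ay":-0.06,"az":-0.01} 
{"x":0.0000,"y":-0.0001,"z":0.0034,"ax":0.08,"ay":-0.06,"az":-0.01}
```

Emit:
{"api": "step_arm", "payload": {
  "steps": [
    {"x":0,"y":0,"z":0.003,"ax":0,"ay":0,"az":0,"claw":0.01},
    {"x":0,"y":0,"z":0.003,"ax":0,"ay":0,"az":0,"claw":0.01}
  ]
}}

```text
time_s: 7.9
ee_pos: [0.5855, -0.0846, 0.0752]
eef_rot: [3.139, -0.002, 1.571]
force: [-2.5, 0.1, 33.7]
grip_width: 0.0192
```

Emit:
{"api": "step_arm", "payload": {
  "steps": [
    {"x":0,"y":0,"z":0.001,"ax":0,"ay":0,"az":0,"claw":0.01},
    {"x":0,"y":0,"z":0,"ax":0,"ay":0,"az":0,"claw":0.01}
  ]
}}

```text
time_s: 8.07
ee_pos: [0.586, -0.0848, 0.0753]
eef_rot: [3.138, -0.001, 1.571]
force: [-2.6, 0.8, -1.4]
grip_width: 0.0196
```

Emit:
{"api": "step_arm", "payload": {
  "steps": [
    {"x":0,"y":0,"z":0,"ax":0,"ay":0,"az":0,"claw":0.03},
    {"x":0,"y":0,"z":0,"ax":0,"ay":0,"az":0,"claw":0.045},
    {"x":0,"y":0,"z":0,"ax":0,"ay":0,"az":0,"claw":0.045}
  ]
}}

```text
time_s: 8.32
ee_pos: [0.5863, -0.085, 0.0752]
eef_rot: [3.137, -0.001, 1.571]
force: [-0.3, 0.7, 0.0]
grip_width: 0.0359
```

```bash
python3 - <<'E'
from h import *
o=st();im,d=vision.camera('wrist'); cv2.imwrite('pics/w8.png',im[:,:,::-1])
im,d=vision.camera('scene'); cv2.imwrite('pics/s8.png',cv2.resize(im[200:370,100:250,::-1],None,fx=3.5,fy=3.5,interpolation=cv2.INTER_CUBIC))
E
```

```text
t8.32 [ 0.5863 -0.085   0.0752] [ 3.1372e+00 -1.0000e-03  1.5707e+00] q6 -0.207 F [-0.3   0.7   0.03] M [-0.068 -0.083 -0.039] g 0.0359
```

View pics/w8.png

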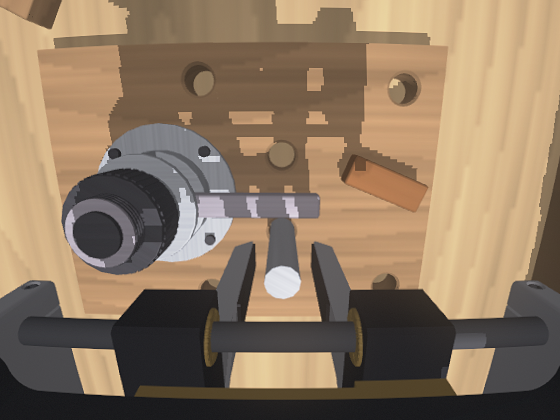

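View pics/s8.png

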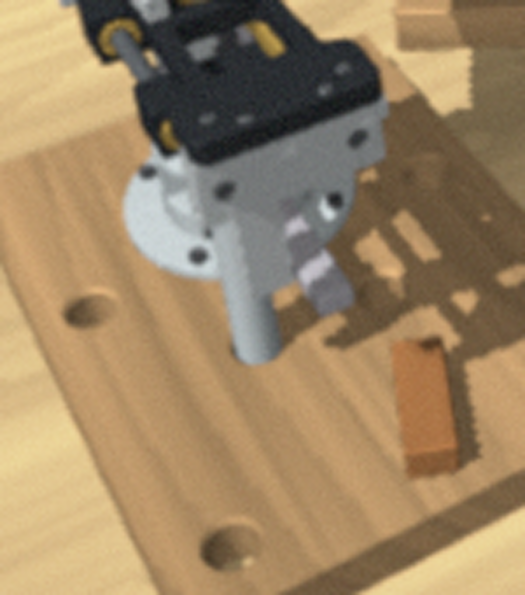

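Emit:
{"api": "step_arm", "payload": {
  "steps": [
    {"x":0,"y":0,"z":-0.015,"ax":0,"ay":0,"az":0,"claw":0.045},
    {"x":0,"y":0,"z":-0.03,"ax":0,"ay":0,"az":0,"claw":0.045},
    {"x":0,"y":0,"z":-0.035,"ax":0,"ay":0,"az":0,"claw":0.045},
    {"x":0,"y":0,"z":-0.03,"ax":0,"ay":0,"az":0,"claw":0.06},
    {"x":0,"y":0,"z":-0.01,"ax":0,"ay":0,"az":0,"claw":0.094}
  ]
}}

```text
time_s: 8.83
ee_pos: [0.5841, -0.0849, 0.1956]
eef_rot: [-3.138, -0.003, 1.571]
force: [0.7, -0.2, 0.2]
grip_width: 0.0548
```

```bash
python3 - <<'E'
from h import *
o=st();im,d=vision.camera('wrist'); cv2.imwrite('pics/w9.png',im[:,:,::-1])
plan([.495,-.0545,.19],2.4,8)
E
```

```text
t8.83 [ 0.5841 -0.0849  0.1956] [-3.1380e+00 -2.6000e-03  1.5705e+00] q6 -0.207 F [ 0.74 -0.18  0.18] M [-0.    -0.079  0.007] g 0.0548
{"x":0.0038,"y":-0.0112,"z":0.0008,"ax":-0.01,"ay":-0.02,"az":-5.94} 
{"x":0.0049,"y":-0.0107,"z":0.0008,"ax":-0.01,"ay":-0.02,"az":-5.94} 
{"x":0.0060,"y":-0.0101,"z":0.0008,"ax":-0.01,"ay":-0.02,"az":-5.94} 
{"x":0.0070,"y":-0.0095,"z":0.0008,"ax":-0.01,"ay":-0.02,"az":-5.94} 
{"x":0.0080,"y":-0.0087,"z":0.0008,"ax":-0.01,"ay":-0.02,"az":-5.94} 
{"x":0.0088,"y":-0.0078,"z":0.0008,"ax":-0.01,"ay":-0.02,"az":-5.94} 
{"x":0.0096,"y":-0.0069,"z":0.0007,"ax":-0.01,"ay":-0.02,"az":-5.94} 
{"x":0.0103,"y":-0.0058,"z":0.0007,"ax":-0.01,"ay":-0.02,"az":-5.94}
```

View pics/w9.png

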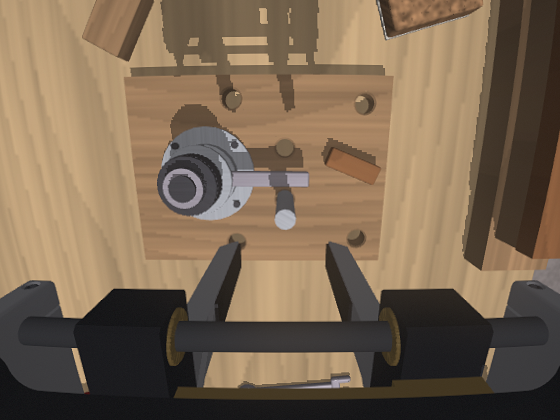

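Emit:
{"api": "step_arm", "payload": {
  "steps": [
    {"x":0.004,"y":-0.012,"z":0,"ax":0,"ay":0,"az":-6,"claw":0.094},
    {"x":0.005,"y":-0.011,"z":0,"ax":0,"ay":0,"az":-6,"claw":0.094},
    {"x":0.006,"y":-0.01,"z":0,"ax":0,"ay":0,"az":-6,"claw":0.094},
    {"x":0.007,"y":-0.01,"z":0,"ax":0,"ay":0,"az":-6,"claw":0.094},
    {"x":0.008,"y":-0.009,"z":0,"ax":0,"ay":0,"az":-6,"claw":0.094}
  ]
}}

```text
time_s: 9.3
ee_pos: [0.5245, -0.0661, 0.19]
eef_rot: [-3.138, -0.006, 2.112]
force: [-0.3, 1.0, 0.0]
grip_width: 0.0918
```

```bash
python3 - <<'E'
from h import *
o=st()
plan([.495,-.0545,.19],2.4,4)
E
```

```text
t9.30 [ 0.5245 -0.0661  0.19  ] [-3.1377 -0.0058  2.112 ] q6 -0.737 F [-0.34  0.97  0.01] M [-0.035 -0.132  0.036] g 0.0918
{"x":0.0063,"y":-0.0048,"z":0.0001,"ax":-0.04,"ay":-0.09,"az":-4.13} 
{"x":0.0066,"y":-0.0044,"z":0.0000,"ax":-0.04,"ay":-0.09,"az":-4.13} 
{"x":0.0069,"y":-0.0039,"z":0.0000,"ax":-0.04,"ay":-0.09,"az":-4.13} 
{"x":0.0072,"y":-0.0034,"z":0.0000,"ax":-0.04,"ay":-0.09,"az":-4.13}
```

Emit:
{"api": "step_arm", "payload": {
  "steps": [
    {"x":0.006,"y":-0.005,"z":0,"ax":0,"ay":0,"az":-4,"claw":0.094},
    {"x":0.006,"y":-0.004,"z":0,"ax":0,"ay":0,"az":-4,"claw":0.094},
    {"x":0.006,"y":-0.004,"z":0,"ax":0,"ay":0,"az":-4,"claw":0.094},
    {"x":0.006,"y":-0.003,"z":0,"ax":0,"ay":0,"az":-4,"claw":0.094},
    {"x":0,"y":0,"z":0,"ax":0,"ay":0,"az":0,"claw":0.094}
  ]
}}

```text
time_s: 9.72
ee_pos: [0.492, -0.0553, 0.1825]
eef_rot: [-3.135, -0.014, 2.412]
force: [0.2, -0.3, -0.6]
grip_width: 0.094
```

```bash
python3 - <<'E'
from h import *
o=st();im,d=vision.camera('wrist'); cv2.imwrite('pics/w10.png',im[:,:,::-1])
C=cam('wrist',o); print(proj(C,(.495,-.0545,.121)),proj(C,(.5855,-.0855,.11)))
plan([.495,-.0545,.14],2.4,3)
E
```

```text
t9.72 [ 0.492  -0.0553  0.1825] [-3.1348 -0.0145  2.4124] q6 -1.029 F [ 0.19 -0.32 -0.61] M [ 0.015 -0.166 -0.072] g 0.0940
[286.0114593  228.80519969] [324.07096105 312.31375093]
{"x":-0.0006,"y":0.0009,"z":0.0141,"ax":-0.13,"ay":-0.28,"az":0.16} 
{"x":-0.0006,"y":0.0009,"z":0.0141,"ax":-0.13,"ay":-0.28,"az":0.16} 
{"x":-0.0005,"y":0.0008,"z":0.0141,"ax":-0.13,"ay":-0.28,"az":0.16}
```

View pics/w10.png

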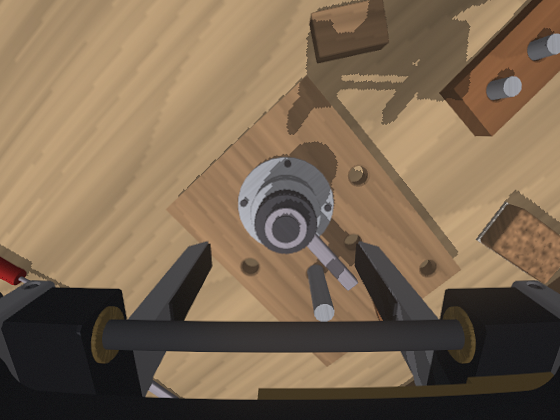

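Emit:
{"api": "step_arm", "payload": {
  "steps": [
    {"x":0,"y":0.001,"z":0.015,"ax":-0.2,"ay":-0.4,"az":0,"claw":0.094},
    {"x":-0.001,"y":0.001,"z":0.015,"ax":-0.1,"ay":-0.3,"az":0,"claw":0.094},
    {"x":0,"y":0.001,"z":0.01,"ax":0,"ay":0,"az":0,"claw":0.094},
    {"x":0,"y":0,"z":0,"ax":0,"ay":0,"az":0,"claw":0.094}
  ]
}}

```text
time_s: 10.1
ee_pos: [0.4956, -0.0541, 0.1387]
eef_rot: [-3.14, -0.003, 2.398]
force: [-1.2, 0.3, -1.0]
grip_width: 0.0943
```

```bash
python3 - <<'E'
from h import *
o=st()
plan([.495,-.0545,.10],2.4,3)
E
```

```text
t10.10 [ 0.4956 -0.0541  0.1387] [-3.1396e+00 -2.6000e-03  2.3977e+00] q6 -1.009 F [-1.25  0.33 -1.01] M [ 0.035 -0.115 -0.011] g 0.0943
{"x":0.0000,"y":-0.0002,"z":0.0129,"ax":-0.04,"ay":-0.05,"az":-0.04} 
{"x":0.0000,"y":-0.0002,"z":0.0129,"ax":-0.04,"ay":-0.05,"az":-0.04} 
{"x":0.0000,"y":-0.0002,"z":0.0129,"ax":-0.04,"ay":-0.05,"az":-0.04}
```

Emit:
{"api": "step_arm", "payload": {
  "steps": [
    {"x":0,"y":0,"z":0.013,"ax":0,"ay":0,"az":0,"claw":0.094},
    {"x":0,"y":0,"z":0.013,"ax":0,"ay":0,"az":0,"claw":0.094},
    {"x":0,"y":0,"z":0.013,"ax":0,"ay":0,"az":0,"claw":0.094},
    {"x":0,"y":0,"z":0.012,"ax":0,"ay":0,"az":0,"claw":0.094},
    {"x":0,"y":0,"z":0,"ax":0,"ay":0,"az":0,"claw":0.094}
  ]
}}

```text
time_s: 10.52
ee_pos: [0.4968, -0.0545, 0.0859]
eef_rot: [-3.139, -0.003, 2.39]
force: [0.1, -0.1, -0.9]
grip_width: 0.0941
```

```bash
python3 - <<'E'
from h import *
o=st();im,d=vision.camera('wrist'); cv2.imwrite('pics/w11.png',im[:,:,::-1])
plan([.495,-.0545,.081],2.4,1)
E
```

```text
t10.52 [ 0.4968 -0.0545  0.0859] [-3.1392 -0.0033  2.3902] q6 -1.002 F [ 0.07 -0.14 -0.91] M [ 0.007 -0.094  0.036] g 0.0941
{"x":0.0017,"y":-0.0015,"z":0.0060,"ax":-0.10,"ay":-0.14,"az":-0.55}
```

View pics/w11.png

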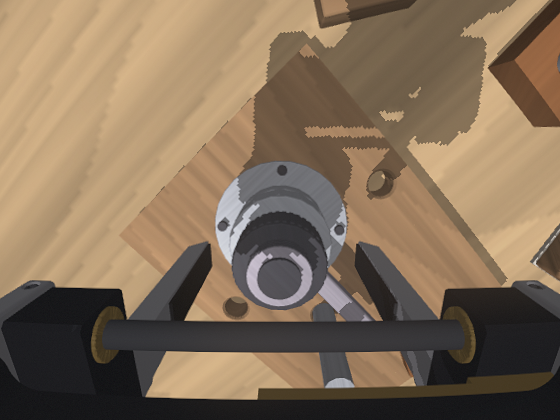

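Emit:
{"api": "step_arm", "payload": {
  "steps": [
    {"x":0.0017,"y":-0.0015,"z":0.006,"ax":0,"ay":0,"az":-0.5,"claw":0.08},
    {"x":0,"y":0,"z":0,"ax":0,"ay":0,"az":0,"claw":0.065}
  ],
  "grip_force": 10
}}

```text
time_s: 10.73
ee_pos: [0.4956, -0.0547, 0.0819]
eef_rot: [-3.141, -0.001, 2.399]
force: [-0.1, 0.8, -0.0]
grip_width: 0.0837
```

```bash
python3 - <<'E'
from h import *
o=st();
plan([.495,-.0545,.081],2.4,1)
E
```

```text
t10.73 [ 0.4956 -0.0547  0.0819] [-3.1406e+00 -1.3000e-03  2.3988e+00] q6 -1.011 F [-0.14  0.78 -0.02] M [ 0.012 -0.12  -0.015] g 0.0837
{"x":0.0006,"y":-0.0003,"z":0.0009,"ax":-0.06,"ay":-0.07,"az":-0.07}
```

Emit:
{"api": "step_arm", "payload": {
  "steps": [
    {"x":0.0006,"y":-0.0003,"z":0.001,"ax":0,"ay":0,"az":0,"claw":0.05},
    {"x":0,"y":0,"z":0,"ax":0,"ay":0,"az":0,"claw":0.045},
    {"x":0,"y":0,"z":0,"ax":0,"ay":0,"az":0,"claw":0.045},
    {"x":0,"y":0,"z":0,"ax":0,"ay":0,"az":0,"claw":0.045}
  ]
}}

```text
time_s: 11.07
ee_pos: [0.4957, -0.0547, 0.0827]
eef_rot: [3.141, 0.001, 2.398]
force: [-6.8, -8.0, 1.4]
grip_width: 0.0574
```

```bash
python3 - <<'E'
from h import *
o=st();
plan([.495,-.0545,.081],2.4,1)
E
```

```text
t11.07 [ 0.4957 -0.0547  0.0827] [3.1413e+00 1.0000e-03 2.3983e+00] q6 -1.011 F [-6.8  -8.03  1.45] M [-1.728  1.473 -0.024] g 0.0574
{"x":0.0007,"y":-0.0003,"z":0.0017,"ax":0.01,"ay":0.06,"az":-0.10}
```

Emit:
{"api": "step_arm", "payload": {
  "steps": [
    {"x":0.0,"y":-0.0007,"z":0,"ax":0,"ay":0,"az":0,"claw":0.045},
    {"x":0,"y":0,"z":0,"ax":0,"ay":0,"az":0,"claw":0.045}
  ]
}}

```text
time_s: 11.23
ee_pos: [0.4949, -0.0556, 0.0829]
eef_rot: [-3.141, 0.001, 2.398]
force: [0.4, 1.6, -3.5]
grip_width: 0.0557
```

```bash
python3 - <<'E'
from h import *
o=st();
E
```

```text
t11.23 [ 0.4949 -0.0556  0.0829] [-3.1411e+00  9.0000e-04  2.3981e+00] q6 -1.012 F [ 0.45  1.64 -3.48] M [ 0.417 -0.516  0.001] g 0.0557
```

Emit:
{"api": "step_arm", "payload": {
  "steps": [
    {"x":0,"y":0,"z":0,"ax":0,"ay":0,"az":0,"claw":0.045},
    {"x":0,"y":0,"z":0,"ax":0,"ay":0,"az":0,"claw":0.045},
    {"x":0,"y":0,"z":0,"ax":0,"ay":0,"az":3,"claw":0.045},
    {"x":0,"y":0,"z":0.0001,"ax":0,"ay":0,"az":3,"claw":0.045}
  ],
  "grip_force": 60
}}

```text
time_s: 11.57
ee_pos: [0.495, -0.0555, 0.0828]
eef_rot: [-3.141, 0.001, 2.292]
force: [-1.1, 0.2, -0.3]
grip_width: 0.0549
```

```bash
python3 - <<'E'
from h import *
o=st();
E
```

```text
t11.57 [ 0.495  -0.0555  0.0828] [-3.1414e+00  1.1000e-03  2.2921e+00] q6 -0.906 F [-1.11  0.23 -0.3 ] M [-0.042 -0.126  0.024] g 0.0549
```

Emit:
{"api": "step_arm", "payload": {
  "steps": [
    {"x":0,"y":0,"z":0.0001,"ax":0,"ay":0,"az":2,"claw":0.045},
    {"x":0,"y":0,"z":0.0001,"ax":0,"ay":0,"az":2,"claw":0.045},
    {"x":0,"y":0,"z":0.0001,"ax":0,"ay":0,"az":2,"claw":0.045}
  ]
}}

```text
time_s: 11.82
ee_pos: [0.495, -0.0555, 0.0828]
eef_rot: [-3.141, 0.001, 2.182]
force: [-0.3, -0.5, -0.9]
grip_width: 0.0549
```

```bash
python3 - <<'E'
from h import *
o=st();im,d=vision.camera('wrist'); cv2.imwrite('pics/w12.png',im[:,:,::-1])
im,d=vision.camera('scene'); cv2.imwrite('pics/s12.png',cv2.resize(im[200:370,100:250,::-1],None,fx=3.5,fy=3.5,interpolation=cv2.INTER_CUBIC))
E
```

```text
t11.82 [ 0.495  -0.0555  0.0828] [-3.1412e+00  1.3000e-03  2.1815e+00] q6 -0.795 F [-0.34 -0.46 -0.9 ] M [0.021 0.002 0.23 ] g 0.0549
```

View pics/w12.png

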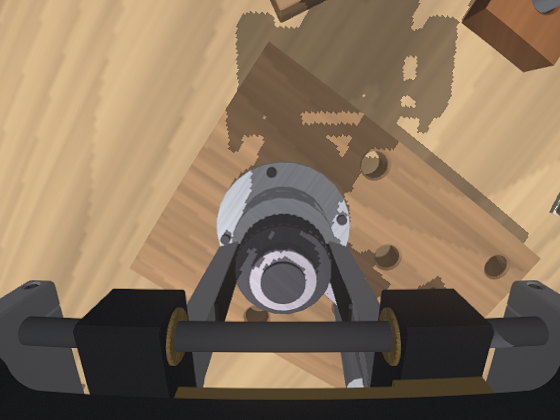

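View pics/s12.png

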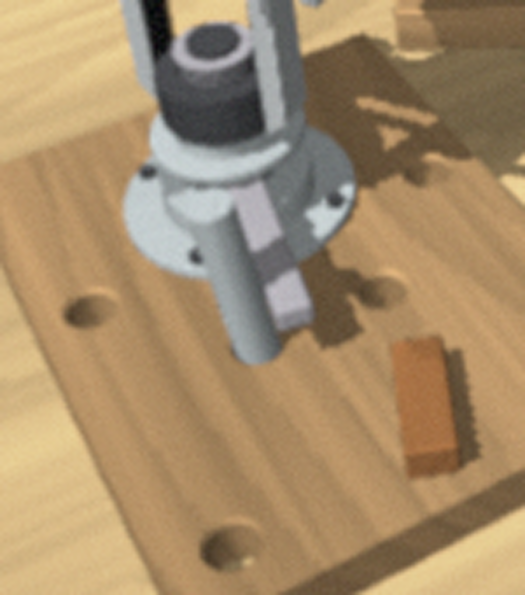

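Emit:
{"api": "step_arm", "payload": {
  "steps": [
    {"x":0,"y":0,"z":0.0001,"ax":0,"ay":0,"az":4,"claw":0.045},
    {"x":0,"y":0,"z":0.0001,"ax":0,"ay":0,"az":4,"claw":0.045},
    {"x":0,"y":0,"z":0.0001,"ax":0,"ay":0,"az":4,"claw":0.045},
    {"x":0,"y":0,"z":0.0001,"ax":0,"ay":0,"az":3,"claw":0.045}
  ]
}}

```text
time_s: 12.25
ee_pos: [0.4951, -0.0555, 0.0826]
eef_rot: [-3.141, 0.002, 1.919]
force: [-0.8, -0.7, -0.0]
grip_width: 0.0552
```

```bash
python3 - <<'E'
from h import *
o=st()
E
```

```text
t12.25 [ 0.4951 -0.0555  0.0826] [-3.1413e+00  1.8000e-03  1.9188e+00] q6 -0.531 F [-0.83 -0.72 -0.04] M [-0.033  0.027  0.192] g 0.0552
```

Emit:
{"api": "step_arm", "payload": {
  "steps": [
    {"x":0,"y":0,"z":0.0001,"ax":0,"ay":0,"az":3,"claw":0.045},
    {"x":0,"y":0,"z":0.0001,"ax":0,"ay":0,"az":3,"claw":0.045},
    {"x":0,"y":0,"z":0.0001,"ax":0,"ay":0,"az":3,"claw":0.045}
  ]
}}

```text
time_s: 12.5
ee_pos: [0.4951, -0.0555, 0.0824]
eef_rot: [-3.141, 0.002, 1.759]
force: [-2.0, -0.1, -1.0]
grip_width: 0.0553
```

```bash
python3 - <<'E'
from h import *
o=st()
E
```

```text
t12.50 [ 0.4951 -0.0555  0.0824] [-3.1414e+00  2.1000e-03  1.7589e+00] q6 -0.371 F [-2.04 -0.09 -0.98] M [-0.122  0.003  0.227] g 0.0553
```

Emit:
{"api": "step_arm", "payload": {
  "steps": [
    {"x":0,"y":0,"z":0.0001,"ax":0,"ay":0,"az":3,"claw":0.045},
    {"x":0,"y":0,"z":0.0001,"ax":0,"ay":0,"az":3,"claw":0.045},
    {"x":0,"y":0,"z":0.0001,"ax":0,"ay":0,"az":3,"claw":0.045}
  ]
}}

```text
time_s: 12.75
ee_pos: [0.4951, -0.0556, 0.0823]
eef_rot: [3.141, 0.003, 1.599]
force: [-0.5, 0.0, 0.6]
grip_width: 0.0553
```

```bash
python3 - <<'E'
from h import *
o=st()
E
```

```text
t12.75 [ 0.4951 -0.0556  0.0823] [3.1414e+00 2.5000e-03 1.5993e+00] q6 -0.211 F [-0.5   0.03  0.55] M [-0.086  0.03   0.148] g 0.0553
```

Emit:
{"api": "step_arm", "payload": {
  "steps": [
    {"x":0,"y":0,"z":0.0001,"ax":0,"ay":0,"az":2.5,"claw":0.045},
    {"x":0,"y":0,"z":0.0001,"ax":0,"ay":0,"az":2.5,"claw":0.045},
    {"x":0,"y":0,"z":0.0001,"ax":0,"ay":0,"az":2.5,"claw":0.045}
  ]
}}

```text
time_s: 13.0
ee_pos: [0.4951, -0.0556, 0.0821]
eef_rot: [3.141, 0.003, 1.466]
force: [-0.5, -0.6, -0.0]
grip_width: 0.055
```

```bash
python3 - <<'E'
from h import *
o=st()
E
```

```text
t13.00 [ 0.4951 -0.0556  0.0821] [3.1411e+00 2.9000e-03 1.4665e+00] q6 -0.078 F [-0.55 -0.6  -0.03] M [-0.097  0.048  0.219] g 0.0550
```

Emit:
{"api": "step_arm", "payload": {
  "steps": [
    {"x":0,"y":0,"z":0.0001,"ax":0,"ay":0,"az":2.5,"claw":0.045},
    {"x":0,"y":0,"z":0.0001,"ax":0,"ay":0,"az":2.5,"claw":0.045},
    {"x":0,"y":0,"z":0.0001,"ax":0,"ay":0,"az":2.5,"claw":0.045}
  ]
}}

```text
time_s: 13.25
ee_pos: [0.4951, -0.0556, 0.082]
eef_rot: [3.141, 0.003, 1.334]
force: [-1.8, -1.2, -0.8]
grip_width: 0.0551
```

```bash
python3 - <<'E'
from h import *
o=st()
E
```

```text
t13.25 [ 0.4951 -0.0556  0.082 ] [3.1407 0.0032 1.3344] q6 0.055 F [-1.76 -1.24 -0.81] M [-0.116  0.077  0.234] g 0.0551
```

Emit:
{"api": "step_arm", "payload": {
  "steps": [
    {"x":0,"y":0,"z":0.0001,"ax":0,"ay":0,"az":2.5,"claw":0.045},
    {"x":0,"y":0,"z":0.0001,"ax":0,"ay":0,"az":2.5,"claw":0.045}
  ]
}}

```text
time_s: 13.42
ee_pos: [0.4951, -0.0556, 0.0819]
eef_rot: [3.14, 0.003, 1.246]
force: [-0.1, -0.5, 0.4]
grip_width: 0.0549
```

```bash
python3 - <<'E'
from h import *
o=st()
E
```

```text
t13.42 [ 0.4951 -0.0556  0.0819] [3.1404 0.0034 1.2464] q6 0.143 F [-0.09 -0.49  0.45] M [-0.067  0.046  0.239] g 0.0549
```

Emit:
{"api": "step_arm", "payload": {
  "steps": [
    {"x":0,"y":0,"z":0.0001,"ax":0,"ay":0,"az":2.5,"claw":0.045},
    {"x":0,"y":0,"z":0.0001,"ax":0,"ay":0,"az":2.5,"claw":0.045}
  ]
}}

```text
time_s: 13.58
ee_pos: [0.4952, -0.0556, 0.0818]
eef_rot: [3.14, 0.004, 1.158]
force: [-1.9, 0.6, 0.4]
grip_width: 0.0553
```

```bash
python3 - <<'E'
from h import *
o=st()
E
```

```text
t13.58 [ 0.4952 -0.0556  0.0818] [3.1401 0.0035 1.1583] q6 0.232 F [-1.89  0.63  0.43] M [-0.138  0.073  0.2  ] g 0.0553
```

Emit:
{"api": "step_arm", "payload": {
  "steps": [
    {"x":0,"y":0,"z":0.0001,"ax":0,"ay":0,"az":2.5,"claw":0.045},
    {"x":0,"y":0,"z":0.0001,"ax":0,"ay":0,"az":2.5,"claw":0.045}
  ]
}}

```text
time_s: 13.75
ee_pos: [0.4951, -0.0556, 0.0818]
eef_rot: [3.14, 0.004, 1.071]
force: [-1.6, 0.4, 0.9]
grip_width: 0.0553
```

```bash
python3 - <<'E'
from h import *
o=st()
E
```

```text
t13.75 [ 0.4951 -0.0556  0.0818] [3.1397 0.0038 1.0706] q6 0.320 F [-1.58  0.44  0.92] M [-0.109  0.153  0.547] g 0.0553
```

Emit:
{"api": "step_arm", "payload": {
  "steps": [
    {"x":0,"y":0,"z":0,"ax":0,"ay":0,"az":2.5,"claw":0.045},
    {"x":0,"y":0,"z":0,"ax":0,"ay":0,"az":2,"claw":0.045}
  ]
}}

```text
time_s: 13.92
ee_pos: [0.4951, -0.0556, 0.0818]
eef_rot: [3.139, 0.004, 0.993]
force: [0.1, -0.1, -0.9]
grip_width: 0.055
```

```bash
python3 - <<'E'
from h import *
o=st()
E
```

```text
t13.92 [ 0.4951 -0.0556  0.0818] [3.1393 0.0043 0.9926] q6 0.398 F [ 0.1  -0.05 -0.91] M [-0.165 -0.014  0.813] g 0.0550
```

Emit:
{"api": "step_arm", "payload": {
  "steps": [
    {"x":0,"y":0,"z":0,"ax":0,"ay":0,"az":2,"claw":0.045},
    {"x":0,"y":0,"z":0,"ax":0,"ay":0,"az":2,"claw":0.045},
    {"x":0,"y":0,"z":0,"ax":0,"ay":0,"az":1,"claw":0.045}
  ]
}}

```text
time_s: 14.17
ee_pos: [0.4951, -0.0556, 0.0818]
eef_rot: [3.138, 0.005, 0.909]
force: [-0.5, -0.4, -1.9]
grip_width: 0.0551
```

```bash
python3 - <<'E'
from h import *
o=st()
E
```

```text
t14.17 [ 0.4951 -0.0556  0.0818] [3.1382 0.0053 0.9086] q6 0.484 F [-0.52 -0.38 -1.89] M [-0.116 -0.014  1.169] g 0.0551
```

Torque is 1.17 N m; hold a moment with a slight nudge.

Emit:
{"api": "step_arm", "payload": {
  "steps": [
    {"x":0,"y":0,"z":0,"ax":0,"ay":0,"az":0.7,"claw":0.045},
    {"x":0,"y":0,"z":0,"ax":0,"ay":0,"az":0.5,"claw":0.045}
  ]
}}

```text
time_s: 14.33
ee_pos: [0.4951, -0.0556, 0.0818]
eef_rot: [3.138, 0.006, 0.89]
force: [-0.6, -1.5, -1.3]
grip_width: 0.0555
```

```bash
python3 - <<'E'
from h import *
o=st()
E
```

```text
t14.33 [ 0.4951 -0.0556  0.0818] [3.1378 0.0058 0.8904] q6 0.503 F [-0.62 -1.48 -1.3 ] M [-0.203 -0.092  1.157] g 0.0555
```

Emit:
{"api": "step_arm", "payload": {
  "steps": [
    {"x":0,"y":0,"z":0,"ax":0,"ay":0,"az":0.8,"claw":0.045},
    {"x":0,"y":0,"z":0,"ax":0,"ay":0,"az":0.7,"claw":0.045},
    {"x":0,"y":0,"z":0,"ax":0,"ay":0,"az":0.5,"claw":0.045}
  ]
}}

```text
time_s: 14.58
ee_pos: [0.4951, -0.0556, 0.0818]
eef_rot: [3.137, 0.006, 0.856]
force: [-0.2, -0.0, -0.6]
grip_width: 0.0548
```

```bash
python3 - <<'E'
from h import *
o=st();im,d=vision.camera('scene'); cv2.imwrite('pics/s13.png',cv2.resize(im[170:370,100:280,::-1],None,fx=3,fy=3,interpolation=cv2.INTER_CUBIC))
o=st()
E
```

```text
t14.58 [ 0.4951 -0.0556  0.0818] [3.1374 0.0061 0.8557] q6 0.538 F [-0.24 -0.   -0.61] M [-0.124 -0.016  1.287] g 0.0548
t14.63 [ 0.4951 -0.0556  0.0818] [3.1373 0.0061 0.8552] q6 0.539 F [-0.54 -0.44 -0.5 ] M [-0.1    0.046  1.323] g 0.0554
```

View pics/s13.png

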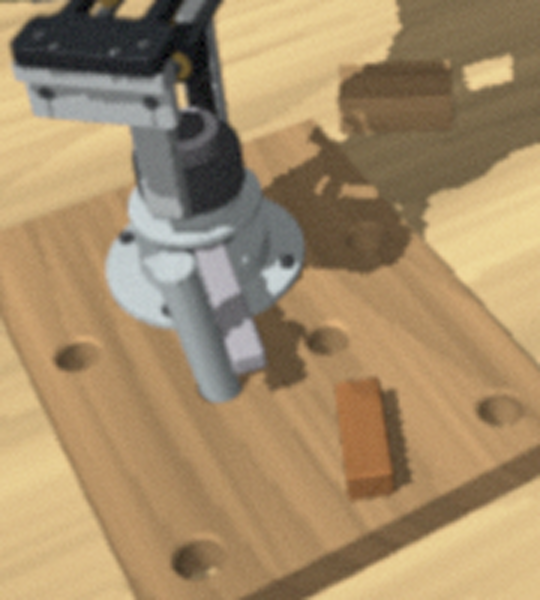

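Emit:
{"api": "step_arm", "payload": {
  "steps": [
    {"x":0,"y":0,"z":0,"ax":0,"ay":0,"az":0.2,"claw":0.085},
    {"x":0,"y":0,"z":0,"ax":0,"ay":0,"az":0,"claw":0.085},
    {"x":0,"y":0,"z":0,"ax":0,"ay":0,"az":0,"claw":0.085},
    {"x":0,"y":0,"z":0,"ax":0,"ay":0,"az":0,"claw":0.085}
  ]
}}

```text
time_s: 14.97
ee_pos: [0.4955, -0.0555, 0.0822]
eef_rot: [3.137, 0.004, 0.847]
force: [-0.2, 0.6, -0.1]
grip_width: 0.0784
```

```bash
python3 - <<'E'
from h import *
o=st()
E
```

```text
t14.97 [ 0.4955 -0.0555  0.0822] [3.1373 0.0041 0.847 ] q6 0.545 F [-0.23  0.63 -0.1 ] M [-0.013 -0.042 -0.006] g 0.0784
```

Released cleanly; rise straight up and look.

Emit:
{"api": "step_arm", "payload": {
  "steps": [
    {"x":0,"y":0,"z":-0.015,"ax":0,"ay":0,"az":0,"claw":0.09},
    {"x":0,"y":0,"z":-0.03,"ax":0,"ay":0,"az":0,"claw":0.09},
    {"x":0,"y":0,"z":-0.035,"ax":0,"ay":0,"az":0,"claw":0.09},
    {"x":0,"y":0,"z":-0.035,"ax":0,"ay":0,"az":0,"claw":0.09},
    {"x":0,"y":0,"z":-0.02,"ax":0,"ay":0,"az":0,"claw":0.09}
  ]
}}

```text
time_s: 15.38
ee_pos: [0.493, -0.0544, 0.2177]
eef_rot: [-3.136, 0.009, 0.844]
force: [1.7, 0.2, 0.4]
grip_width: 0.0901
```

```bash
python3 - <<'E'
from h import *
o=st();im,d=vision.camera('wrist'); cv2.imwrite('pics/w14.png',im[:,:,::-1])
C=cam('wrist',o); np.savez('w14.npz',im=im,d=d,p=o['ee_pos'],r=o['eef_rot'])
print(proj(C,(.5855,-.0855,.11)))
im,d=vision.camera('scene'); cv2.imwrite('pics/s14.png',cv2.resize(im[130:370,80:400,::-1],None,fx=2.4,fy=2.4,interpolation=cv2.INTER_CUBIC))
E
```

```text
t15.38 [ 0.493  -0.0544  0.2177] [-3.1363  0.0087  0.8444] q6 0.546 F [1.7  0.21 0.44] M [-0.003 -0.091 -0.03 ] g 0.0901
[376.52069291 173.04942972]
```

View pics/w14.png

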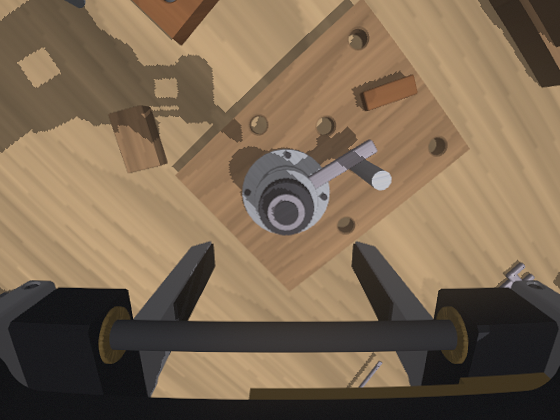

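View pics/s14.png

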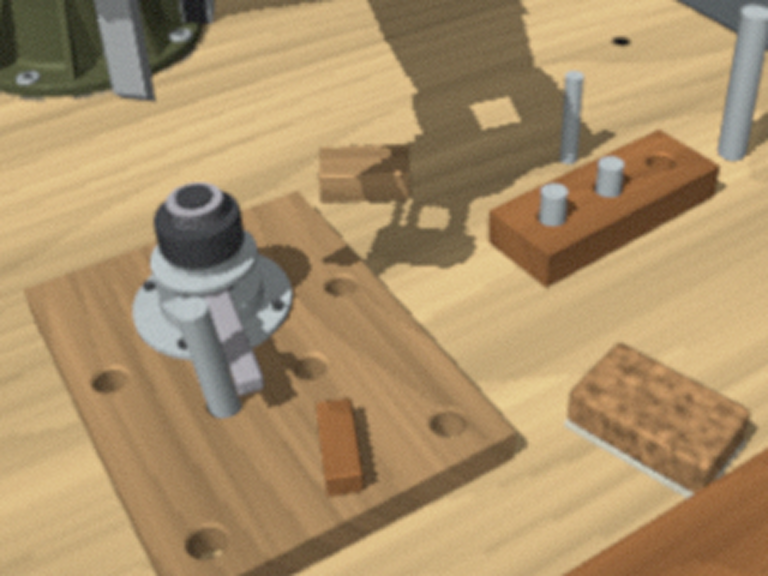

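Emit:
{"api": "step_arm", "payload": {
  "steps": [
    {"x":0,"y":0,"z":0,"ax":0,"ay":0,"az":0,"claw":0.09},
    {"x":0,"y":0,"z":0,"ax":0,"ay":0,"az":0,"claw":0.09},
    {"x":0,"y":0,"z":0,"ax":0,"ay":0,"az":0,"claw":0.09}
  ]
}}

```text
time_s: 15.73
ee_pos: [0.4932, -0.0545, 0.216]
eef_rot: [-3.137, 0.008, 0.844]
force: [0.4, 0.3, -0.0]
grip_width: 0.0901
```

```bash
python3 - <<'E'
from h import *
o=st();im,d=vision.camera('wrist'); C=cam('wrist',o)
cv2.imwrite('pics/w15.png',cv2.resize(im[100:260,220:440,::-1],None,fx=3.5,fy=3.5,interpolation=cv2.INTER_CUBIC))
print(proj(C,(.5855,-.0855,.11)),proj(C,(.495,-.0545,.121)))
np.savez('w15.npz',im=im,d=d,p=o['ee_pos'],r=o['eef_rot'])
# depth-based heights
H=np.zeros(d.shape+(3,))
for v in range(100,260):
    for u in range(220,440):
        if d[v,u]>0: H[v,u]=atd(C,u,v,d[v,u])
np.save('H.npy',H)
x,y,z=H[...,0],H[...,1],H[...,2]
m=(abs(x-.5855)<.03)&(abs(y+.0855)<.03)&(z>.1)
print('dog top',m.sum(),H[m].mean(0),np.percentile(z[m],[5,50,95]))
r=np.hypot(x-.495,y+.055)
m=(r<.017)&(z>.11); print('barrel top',np.median(z[m]),H[m].mean(0))
m=(r>.020)&(r<.026)&(z>.09)&(z<.115); print('ring top',m.sum(),np.median(z[m]))
z1=np.load('w1.npz'); C1=cam('wrist',dict(ee_pos=z1['p'],eef_rot=z1['r'])); L=[];B=[]
for v in range(140,210):
    for u in range(260,330):
        P=atd(C1,u,v,z1['d'][v,u]); rr=np.hypot(P[0]-.495,P[1]+.055)
        if .020<rr<.026 and .09<P[2]<.115: L.append(P[2])
        if rr<.017 and P[2]>.11: B.append(P[2])
print('before: ring top',np.median(L),'barrel',np.median(B))
E
```

```text
t15.73 [ 0.4932 -0.0545  0.216 ] [-3.1373  0.0078  0.8437] q6 0.547 F [ 0.43  0.27 -0.05] M [-0.038 -0.063 -0.017] g 0.0901
[376.63412149 173.37926161] [284.82994434 213.30655307]
dog top 386 [ 0.58425058 -0.09239069  0.10890155] [0.10240638 0.10963787 0.11130214]
barrel top 0.11941786848584751 [ 0.49536392 -0.05454727  0.11925955]
ring top 756 0.10635278343282836
before: ring top 0.10732398906116375 barrel 0.11949287442180684
```

View pics/w15.png

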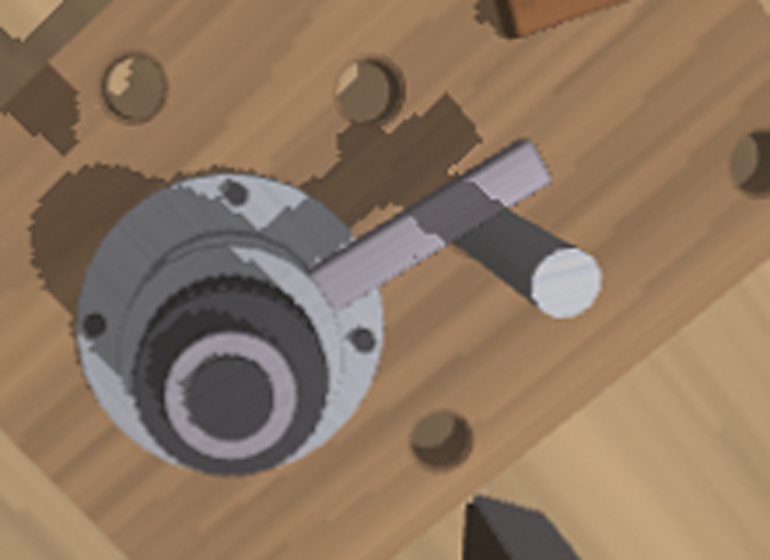

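```bash
python3 - <<'E'
from h import *
print(ticket.hand_in())
E
```

```text
the job is handed in; nothing more can be done
None
```

I handed the job in at about 15.8 s of the 70 s allowed, with the tall dog in the clockwise hole and the ring nipped up and released. The hand-in gave no verdict.

**What I did**
- I took the middle-sized pin from the rack and stood it in the clockwise hole. It touched the table at the height expected for fully home, with a brief 34 N push at the wrist.
- I turned the ring clockwise. The lever came up against the dog first, then the torque began to climb after about 1.04 rad of turn.
- I nipped it up to about 1.2–1.3 N m, with readings above 1.1 N m for roughly half a second. Then I opened the gripper and backed straight off.

**What the last checks showed**
- **Dog:** its top is 110 mm above the table, so it is home. It leans about 0.06 rad in its clearance because the lever still bears on it; the limit is 0.2 rad.
- **Lever:** I estimate the tip moved about 20 mm against the 40 mm limit. I did not measure this directly.
- **Short dogs:** both are still in the rack in the last picture.
- **Ring:** it dropped about 1 mm, and the torque rise showed it seated.

**What did not agree:** the depth camera is too coarse to confirm the ring's height to 0.1 mm. The barrel's end read 1.6 mm low, and corrected by that amount the ring would stand about 1.3 mm too high. I relied on the torque and turn readings instead.

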